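# File the tested bushings: carton, tuck lid, drawer

### The job

The bushing tests are finished: put every tested steel bushing from the bench into the cardboard carton in the open drawer, then swing the carton's lid shut and press it down until its tab snaps in behind the front rim and holds. Lay the red hardness gauge in the empty part of the drawer beside the carton, and last slide the drawer fully shut. Leave everything else on the bench where it is.

Things in the scene. Friction and masses are not known exactly. Their poses are not given: they have to be found in the camera images.
- bush1_c (a point): centre (30 mm above its foot) of tested bushing 1: steel sleeve 50 mm across, 60 mm tall, with a green band; black rubber and an inner steel tube at its upper end, at its foot a flange 58 mm across, 5 mm thick; 0.2 to 0.4 kg; stands upright at the start, its z axis up along its length. Two to four bushings are present; an absent one reads None
- bush2_c (a point): centre (30 mm above its foot) of tested bushing 2: steel sleeve 50 mm across, 60 mm tall, with a green band; black rubber and an inner steel tube at its upper end, at its foot a flange 58 mm across, 5 mm thick; 0.2 to 0.4 kg; stands upright at the start, its z axis up along its length. Two to four bushings are present; an absent one reads None
- bush3_c (a point): centre (30 mm above its foot) of tested bushing 3: steel sleeve 50 mm across, 60 mm tall, with a green band; black rubber and an inner steel tube at its upper end, at its foot a flange 58 mm across, 5 mm thick; 0.2 to 0.4 kg; stands upright at the start, its z axis up along its length. Two to four bushings are present; an absent one reads None
- bush4_c (a point): centre (30 mm above its foot) of tested bushing 4: steel sleeve 50 mm across, 60 mm tall, with a green band; black rubber and an inner steel tube at its upper end, at its foot a flange 58 mm across, 5 mm thick; 0.2 to 0.4 kg; stands upright at the start, its z axis up along its length. Two to four bushings are present; an absent one reads None
- gauge_c (a point): centre (15 mm up) of the hardness gauge, a red hand-held instrument with a round white dial on top, lying flat on the bench: body 100 x 44 x 30 mm, x axis along its length, y across the 44 mm, z up; at its -x end a steel foot stands 12 mm out; 0.24 kg
- carton_in (a point): middle of the inner floor of the cardboard carton, fixed in the drawer and moves with it; x axis away from the robot, square to the drawer front (lid hinge on the +x side, rim for the tab on the -x side), y to the left along the front, z up. Inside 170 (x) x 185 (y) mm, 84 mm deep, walls 4 mm. Four bushings stand two by two, e.g. 70 mm apart in x, 84 mm in y
- rim (a point): middle of the top edge of the carton's front (-x) wall, outer side, 84 mm above the inner floor; just inside it, 6 mm below the edge, runs a 6 mm thick rolled rim behind which the lid's tab catches
- lid (a joint): angle of the carton's lid in rad: 0 shut flat on the carton, 1.9 to 2.1 at the start (standing up, leaning back towards the drawer unit), at most 2.2. The stiff crease lets the lid stay standing; about 1 N at its free edge swings it towards the robot and down. Let go low down it springs up to about 0.45; once the tab has snapped in it stays within about 0.015 rad of shut by itself
- lid_hinge (a point): middle of the lid's hinge line, on top of the carton's rear (+x) wall; the lid turns about the carton's y. Lid: cardboard, 178 mm from hinge to free edge, 193 mm wide, 4 mm thick
- lid_edge (a point): middle of the lid's free edge, on its outer face (upper face when shut). Along this edge a springy tab, 15 mm deep, stands square to the lid's inner face, pointing to the robot while the lid is up. In the last 0.1 rad of shutting the tab rides over the rolled rim: it takes about 2 N down on the lid near this edge until it snaps in
- drawer (a joint): how far the drawer stands out of its unit, in m: 0 fully shut, 0.225 to 0.245 at the start; slides on runners with about 6 N of friction and stays where it is left; it cannot go in while the lid stands up, since the lid strikes the unit
- drawer_front (a point): middle of the outer face of the drawer's blue front panel (364 mm wide, 12 mm thick, from 12 to 120 mm above the bench); axes as the carton's: shutting moves it along +x. An aluminium edge pull, 300 mm wide, stands 17 mm out of the panel 45 mm above this point. The grey unit is 370 mm wide, its top 138 mm above the bench, its front face 12 mm behind the panel's outer face when shut
- bay (a point): middle of the empty part of the drawer's floor, left (+y) of the carton, 19 mm above the bench: 265 mm long in x, 117 mm wide in y between the carton (88 mm higher than this floor) and the drawer's side wall (53 mm higher); axes as the carton's
- spanner: open-ended spanner, 170 mm long, lying near the bench's front edge; not part of the job, stays where it is
- marker: blue and black marker pen, 130 mm long and 18 mm thick, lying between the bushings' places; not part of the job, stays where it is
- tape: yellow roll of tape lying flat, 90 mm across, 24 mm high; not part of the job, stays where it is
- spray: spray can with a blue label, 56 mm across, 170 mm tall, standing to the right of the drawer unit; not part of the job, stays where it is
- mug: blue mug, 80 mm across, 90 mm tall, left of the drawer; not part of the job, stays where it is
Mind the look-alikes: they are no part of the job. What is shaped like the part that bears bush4_c but orange is not meant.

How it is judged:
By the outcome, as a careful person would: the job done as asked, in the order asked, and still so for the second after the job is handed in, with the robot touching nothing.
Of bush1, bush2, bush3, bush4 only 2 to 4 are there at a start; the rules pass over those that are not, and their reading is None.
At some moment in a run one of bush1, bush2, bush3, bush4, gauge may be knocked a few centimetres aside while the robot is not near it.
Once in a run the grip may slacken for a moment while it holds something.
It also fails if it takes over 210 s, if anything falls off the work surface, if the arm or the gripper's body presses on something with over 40 N, if the wrist force passes 120 N, or if a joint passes its speed limit or range.

### The arm

A 6-joint arm with a two-finger parallel gripper is mounted at the origin on the work surface. World frame = base frame: x ahead of the robot, y to its left, z up, the work surface at z = 0. Lengths are in m, angles in rad, forces in N, time in s.
With the tool pointing down it reaches from about 0.325 to 0.775 m from the base axis. Payload 5.5 kg.
Tool frame: the origin (TCP) lies on the centre line of the jaws, within the pads' length; the fingertips stand 22 mm ahead of it and the grasp point (between the pads) lies 3 mm ahead of it (bot.tip_reach is the z of the fingertips in the tool frame, in m); z points along the fingers, y is the direction in which the jaws open and shut (so a half turn about z gives the same grasp; the last joint's range is limited). The gripper opens to 88 mm and grips with 3 to 60 N. Pads are 20 mm wide; open, the fingers measure 115 mm over their backs; the gripper's body (75 mm by 178 mm) begins 61 mm behind the grasp point.
Start: joints at [1.199, 0.091, 1.231, -0, 1.82, -0.057], TCP at [0.186, 0.571, 0.245] pointing down, gripper open.
Joint ranges: [-2.87, 2.87], [-0.86, 2.18], [0.17, 2.46], [-1.51, 4.65], [0.06, 2.69], [-2.65, 2.65]. Speed limits (rad/s): [2.57, 2.57, 3.01, 3.14, 3.14, 3.14].

### API

Orientations are given as a rotation vector (axis times angle).
In Python, from workcell import bot gives the robot as it stands.
- The arm moves only by the tool play_rows, never from a script. Its argument "rows" is a list that holds one entry, the list of rows, each a list of 6 numbers: the shift along the tool's x, y, z in mm, then the turn, a rotation vector about the tool's x, y, z in rad. A call has 1 to 5 rows; each row shifts and turns the commanded pose from where the row before left it, along the tool's axes as they then stand; what a row does not reach is not made up. A row lasts 1/8 s, in which the tool goes at most 62.5 mm and 10.7 degrees, less where a joint would pass 70% of its speed; a pose out of reach is approached as far as the arm can. A call with a gripper value outside its range is refused whole. "claw" is the closure in counts, from 0 (fully open) to 255 (shut), set as the call begins (left out, the last holds). The fingers move at their own pace and stop on an object; the grip force is fixed at half the most. Time passes only in rows, so rows that do not move let the fingers close. It gives the time, the measured TCP pose, the force and the opening at its end, in the units of the state.
- bot.read_state(): the state, without advancing time (a new reading comes with each control period).
- bot.get_image(name): name is "scene" or "top" or "wrist"; returns a dict with "img" (400x640x3 uint8, red, green, blue), "fx", "fy", "cx", "cy" (pixels), "extrinsics" (4x4, takes a point from world to camera coordinates). Camera axes: x right, y down, z forward; pixel columns grow to the right and rows downward; lengths in m; the calibration is good to about 2 mm. A picture is of the moment at which its call begins. There is no depth.
- bot.sign_off(): hands the job in, once; it reports no verdict.
The state is a dict: "time": time; "joint_pos": joint angles; "joint_vel": joint speeds; "joint_torque": joint torques, N m; "tcp_pos": TCP position; "orientation": TCP orientation; "contact_force": force on the tool from outside, world axes, zero at the start; "torque": the same for the moment, N m; "finger_gap": opening from 0.0 (shut) to 1.0 (fully open).
Only numpy, scipy, OpenCV 4.12 (cv2) and the standard library are available. Lean on these libraries where they do the work, as an engineer would, in place of code of your own. Each camera call takes 0.05 s, during which the arm holds its last target. There are 200 camera calls.

## Working session

There is one attempt and no reset: what is moved stays moved. The work goes in short steps, Python scripts to look and compute and a tool call to move; the robot and the scene stay as the last step left them, time stands still between calls to the robot, and variables do not carry over. Pictures are saved under pics/ and viewed, about 12 in all and at most 16, crops included, and the job is handed in when it is done.

Besides the shell and the picture viewer there is one more tool, called by a JSON object that holds its "fn" and its "kwargs". play_rows: Moves the arm, as the interface text tells. Its arguments: {"type":"object","properties":{"rows":{"type":"array","items":{"type":"array","items":{"type":"array","items":{"type":"number"}}}},"claw":{"type":"number"}},"required":["rows"]}

```bash
ls; mkdir -p pics; cat > h.py <<'E'
import numpy as np, cv2
from workcell import bot
from scipy.spatial.transform import Rotation as R
def shot(name,fn=None):
    d=bot.get_image(name)
    if fn: cv2.imwrite('pics/'+fn+'.png',d['img'][:,:,::-1])
    return d
def ray(d,u,v,z):
    E=np.array(d['extrinsics']);Rm=E[:3,:3];c=-Rm.T@E[:3,3]
    r=Rm.T@np.array([(u-d['cx'])/d['fx'],(v-d['cy'])/d['fy'],1])
    return c+r*(z-c[2])/r[2]
def proj(d,p):
    E=np.array(d['extrinsics']);q=E[:3,:3]@np.array(p)+E[:3,3]
    return d['fx']*q[0]/q[2]+d['cx'],d['fy']*q[1]/q[2]+d['cy']
def st():
    s=bot.read_state()
    print('t',round(s['time'],2),'tcp',np.round(s['tcp_pos'],4),'ori',np.round(s['orientation'],3),'F',np.round(s['contact_force'],1),'gap',round(s['finger_gap'],3),'q',np.round(s['joint_pos'],2))
    return s
E
python3 - <<'E'
from h import *
import pickle
ds={n:shot(n,n+'0') for n in('top','scene')}
pickle.dump(ds,open('d0.pkl','wb'))
for n,d in ds.items():
    E=np.array(d['extrinsics']);print(n,d['fx'],-E[:3,:3].T@E[:3,3],E[:3,:3].round(2).tolist())
st()
E
```

```text
pics
top 427.43876147361016 [0.26723436 0.02925709 1.55866754] [[0.01, -1.0, -0.0], [-0.98, -0.01, -0.18], [0.18, 0.01, -0.98]]
scene 443.4037236809866 [ 1.22719188 -0.39799841  1.16385146] [[0.54, 0.84, 0.0], [0.67, -0.43, -0.61], [-0.52, 0.33, -0.79]]
t 0.1 tcp [0.1857 0.5703 0.2436] ori [-4.920e-01 -3.102e+00  3.000e-03] F [-0.1  0.5  0.1] gap 0.998 q [ 1.2   0.09  1.23 -0.    1.82 -0.06]
```

View pics/top0.png

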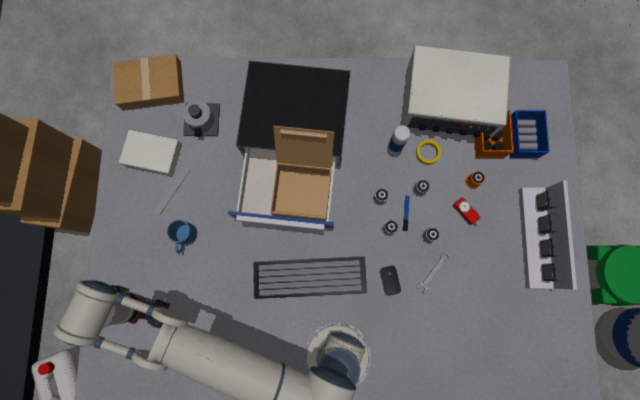

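View pics/scene0.png

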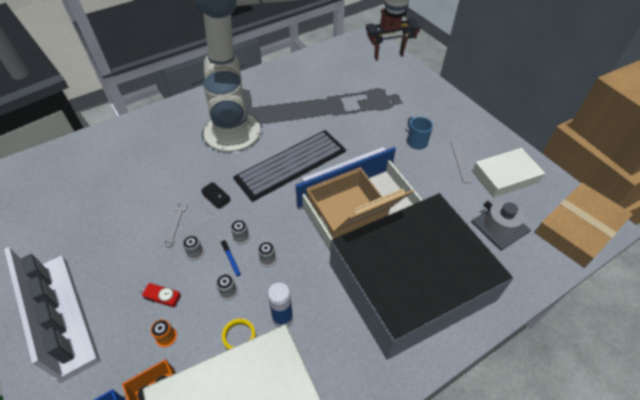

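```bash
python3 - <<'E'
from h import *
import pickle
ds=pickle.load(open('d0.pkl','rb'))
d=ds['top'];im=d['img']
g=cv2.cvtColor(im,cv2.COLOR_RGB2GRAY).astype(float)
for n,(u,v) in dict(b1=(382,196),b2=(423,187),b3=(391,228),b4=(432,235),orange=(477,180)).items():
    s=g[v-9:v+10,u-9:u+10]; m=(s<75)
    k=cv2.morphologyEx(m.astype(np.uint8),cv2.MORPH_CLOSE,np.ones((5,5)))
    ys,xs=np.nonzero(k); print(n,len(xs),xs.mean()+u-9,ys.mean()+v-9,ray(d,xs.mean()+u-9,ys.mean()+v-9,.06).round(4))
h=cv2.cvtColor(im,cv2.COLOR_RGB2HSV)
red=((h[...,0]<8)|(h[...,0]>172))&(h[...,1]>150)&(h[...,2]>80)
red[:, :440]=0;red[:, 490:]=0;red[:190]=0;red[240:]=0
ys,xs=np.nonzero(red);print('gauge',len(xs),cv2.minAreaRect(np.c_[xs,ys].astype(np.float32)))
blue=(h[...,0]>100)&(h[...,0]<128)&(h[...,1]>120)&(h[...,2]>50)
b=blue.copy();b[:,:225]=0;b[:,340:]=0;b[:200]=0;b[235:]=0
ys,xs=np.nonzero(b);print('panel',len(xs),cv2.fitLine(np.c_[xs,ys].astype(np.float32),2,0,.01,.01).ravel(),xs.min(),xs.max(),ys.min(),ys.max())
a=cv2.resize(im[115:240,225:345],None,fx=5,fy=5,interpolation=cv2.INTER_CUBIC)
cv2.imwrite('pics/c1.png',a[:,:,::-1])
E
```

```text
b1 190 380.2105263157895 196.6263157894737 [ 0.5529 -0.1491  0.06  ]
b2 205 420.66829268292685 187.86341463414635 [ 0.586  -0.2942  0.06  ]
b3 180 389.3666666666667 227.26666666666668 [ 0.4434 -0.1799  0.06  ]
b4 189 429.93650793650795 235.11640211640213 [ 0.417  -0.3216  0.06  ]
orange 239 475.06276150627616 179.744769874477 [ 0.6174 -0.4902  0.06  ]
gauge 207 ((466.6837158203125, 210.40733337402344), (27.07468032836914, 11.53076171875), 47.29060745239258)
panel 234 [9.9438816e-01 1.0579307e-01 2.8702563e+02 2.1827777e+02] 229 332 212 225
```

View pics/c1.png

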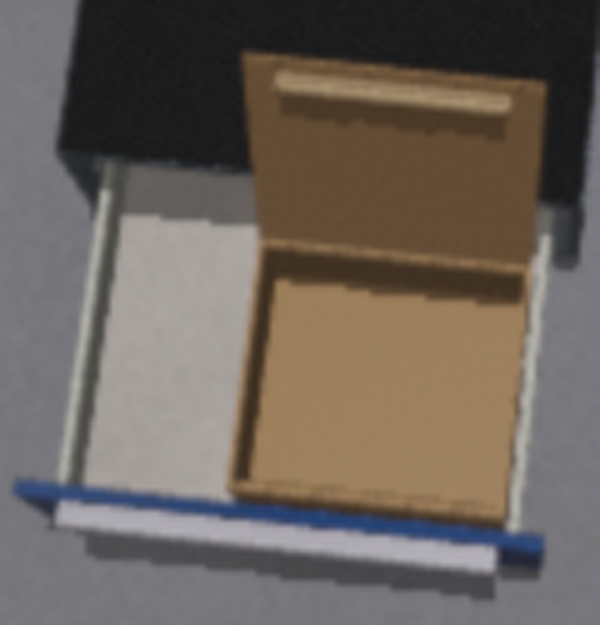

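```bash
python3 - <<'E'
from h import *
import pickle
ds=pickle.load(open('d0.pkl','rb'))
d=ds['top']
c=lambda u,v,z:ray(d,225+(u-2)/5,115+(v-2)/5,z).round(4)
for n,u,v,z in [('FL',231,492,.107),('FR',505,525,.107),('RL',261,243,.107),('RR',530,270,.107),('panL',15,487,.12),('panR',543,546,.12),('sideL inner front',85,490,.072),('lidL',243,53,.27),('lidR',546,83,.27)]: print(n,c(u,v,z))
for u,v in [(466.7,210.4)]: print('gauge',ray(d,u,v,.03))
th=np.deg2rad(47.29);a=ray(d,466.7,210.4,.03);b=ray(d,466.7+10*np.cos(th),210.4+10*np.sin(th),.03);print('long dir',(b-a))
w=bot.get_image('wrist');E=np.array(w['extrinsics']);s=st()
T=R.from_rotvec(s['orientation']).as_matrix();cpos=-E[:3,:3].T@E[:3,3]
print(w['fx'],w['cx'],w['cy'],'cam in tool',(T.T@(cpos-s['tcp_pos'])).round(4),(E[:3,:3]@T).round(3).tolist())
print(T.round(3))
E
```

```text
FL [0.4835 0.2328 0.107 ]
FR [0.4623 0.0443 0.107 ]
RL [0.6602 0.2176 0.107 ]
RR [0.6423 0.0287 0.107 ]
panL [0.4837 0.3783 0.12  ]
panR [0.4464 0.0183 0.12  ]
sideL inner front [0.4892 0.3405 0.072 ]
lidL [0.7403 0.2117 0.27  ]
lidR [0.7219 0.0196 0.27  ]
gauge [ 0.51057997 -0.46435206  0.03      ]
long dir [-0.02657883 -0.02306717  0.        ]
t 0.15 tcp [0.1857 0.5703 0.2438] ori [-4.920e-01 -3.102e+00  2.000e-03] F [ 0.3  0.4 -1.3] gap 0.998 q [ 1.2   0.09  1.23  0.    1.82 -0.06]
316.8518931432322 324.46328644126385 198.44503451906186 cam in tool [ 0.0755 -0.0006 -0.1392] [[-0.001, 1.0, -0.0], [-0.961, -0.001, -0.275], [-0.275, -0.0, 0.961]]
[[-0.951  0.31  -0.001]
 [ 0.31   0.951 -0.001]
 [ 0.    -0.002 -1.   ]]
```

```bash
cat >> h.py <<'E'
PSI=-0.103
TD=np.array([[-np.cos(PSI),-np.sin(PSI),0],[-np.sin(PSI),np.cos(PSI),0],[0,0,-1.]])
C0=np.array([.562,.131,.023])
DR=np.array([[np.cos(PSI),-np.sin(PSI),0],[np.sin(PSI),np.cos(PSI),0],[0,0,1]])
def go(name,p,s=None):  # p: world goal of the TCP; shift in tool axes of TD, mm
    s=s or bot.read_state(); print(name,'shift mm',(TD.T@(np.array(p)-s['tcp_pos'])*1000).round(1))
def rot(T=TD):
    s=bot.read_state();M=R.from_rotvec(s['orientation']).as_matrix();print('rotvec tool',R.from_matrix(M.T@T).as_rotvec().round(4))
E
python3 - <<'E'
from h import *
print(TD.round(3));rot();go('look',(.50,-.235,.26))
E
```

```text
[[-0.995  0.103  0.   ]
 [ 0.103  0.995  0.   ]
 [ 0.     0.    -1.   ]]
rotvec tool [-0.0015 -0.0003 -0.2118]
look shift mm [-395.4 -768.7  -16.2]
```

{"fn": "play_rows", "kwargs": {"rows": [[[0, 0, 0, 0, 0, -0.106], [0, 0, 0, 0, 0, -0.106], [-25, -48, -1, 0, 0, 0], [-25, -48, -1, 0, 0, 0], [-25, -48, -1, 0, 0, 0]]], "claw": 0}}

```text
time: 0.78
tcp_pos: [0.2459, 0.418, 0.2471]
orientation: [-0.161, -3.137, 0.001]
contact_force: [0.9, -0.2, -0.1]
finger_gap: 0.998
```

{"fn": "play_rows", "kwargs": {"rows": [[[-25, -48, -1, 0, 0, 0], [-25, -48, -1, 0, 0, 0], [-25, -48, -1, 0, 0, 0], [-25, -48, -1, 0, 0, 0], [-25, -48, -1, 0, 0, 0]]]}}

```text
time: 1.4
tcp_pos: [0.3455, 0.1664, 0.2525]
orientation: [0.161, 3.137, 0.0]
contact_force: [0.8, -0.4, -0.6]
finger_gap: 1.0
```

{"fn": "play_rows", "kwargs": {"rows": [[[-25, -48, -1, 0, 0, 0], [-25, -48, -1, 0, 0, 0], [-25, -48, -1, 0, 0, 0], [-25, -48, -1, 0, 0, 0], [-25, -48, -1, 0, 0, 0]]]}}

```text
time: 2.02
tcp_pos: [0.4453, -0.0854, 0.2575]
orientation: [0.162, 3.137, 0.0]
contact_force: [1.3, 0.5, -0.4]
finger_gap: 0.999
```

{"fn": "play_rows", "kwargs": {"rows": [[[-22, -48, -1, 0, 0, 0], [0, 0, 0, 0, 0, 0], [0, 0, 0, 0, 0, 0]]], "claw": 60}}

```text
time: 2.4
tcp_pos: [0.4618, -0.1331, 0.2584]
orientation: [-0.162, -3.137, -0.001]
contact_force: [-0.5, -0.1, 0.0]
finger_gap: 0.768
```

```bash
python3 - <<'E'
from h import *
d=shot('wrist','w1');s=st();rot()
for n,p in dict(b1=(.5529,-.1491,.06),b2=(.586,-.2942,.06),b3=(.4434,-.1799,.06),b4=(.417,-.3216,.06)).items(): print(n,np.round(proj(d,p)))
E
```

```text
t 2.45 tcp [ 0.4618 -0.1327  0.2586] ori [-1.600e-01 -3.137e+00 -1.000e-03] F [ 0.6  1.2 -0.1] gap 0.765 q [-0.35 -0.23  1.51  0.    1.86 -1.82]
rotvec tool [ 0.0005 -0.0002  0.0009]
b1 [319. 257.]
b2 [203. 293.]
b3 [280. 168.]
b4 [145. 157.]
```

View pics/w1.png

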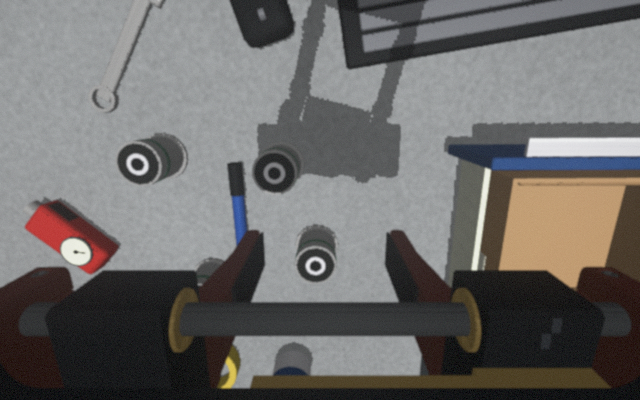

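```bash
cat >> h.py <<'E'
def ring(d,u,v,w=12):  # refine on the bright tube ring around a guess
    g=cv2.cvtColor(d['img'],cv2.COLOR_RGB2GRAY);u,v=int(u),int(v)
    s=g[v-w:v+w+1,u-w:u+w+1]; t,m=cv2.threshold(s,0,255,cv2.THRESH_OTSU)
    n,l,stt,cen=cv2.connectedComponentsWithStats(m)
    best=None
    for i in range(1,n):
        x,y,a,b,ar=stt[i]
        if x==0 or y==0 or x+a>2*w or y+b>2*w or ar<12: continue
        if best is None or ar>best[0]: best=(ar,x+a/2-.5+u-w,y+b/2-.5+v-w)
    return best
E
python3 - <<'E'
from h import *
d=shot('wrist')
for n,u,v in [('b1',316,265),('b3',274,173),('b4',138,163)]:
    r=ring(d,u,v); print(n,r, ray(d,*r[1:],.06).round(4) if r else None, ray(d,u,v,.06).round(4))
go('b1 above',[*ray(d,316,265,.06)[:2],.12]); 
E
```

```text
b1 (np.int32(219), np.float64(314.5), np.float64(265.0)) [ 0.5627 -0.1554  0.06  ] [ 0.5629 -0.1536  0.06  ]
b3 (np.int32(266), np.float64(273.5), np.float64(172.5)) [ 0.4479 -0.1872  0.06  ] [ 0.4485 -0.1867  0.06  ]
b4 None None [ 0.4226 -0.3305  0.06  ]
b1 above shift mm [-102.7  -10.7  138.8]
```

{"fn": "play_rows", "kwargs": {"rows": [[[-35, -4, 0, 0, 0, 0], [-35, -4, 30, 0, 0, 0], [-33, -3, 40, 0, 0, 0], [0, 0, 40, 0, 0, 0], [0, 0, 0, 0, 0, 0]]]}}

```text
time: 3.12
tcp_pos: [0.5616, -0.1531, 0.1448]
orientation: [-0.158, -3.13, -0.003]
contact_force: [-0.2, 0.8, 0.3]
finger_gap: 0.764
```

```bash
python3 - <<'E'
from h import *
d=shot('wrist','w2');s=st()
print(proj(d,(.5629,-.1545,.06)))
E
```

```text
t 3.17 tcp [ 0.5627 -0.1536  0.1481] ori [-1.590e-01 -3.135e+00 -1.000e-03] F [ 0.1  0.6 -0.3] gap 0.768 q [-0.32  0.05  1.44  0.    1.65 -1.79]
(np.float64(323.1490471801126), np.float64(215.8240421970962))
```

View pics/w2.png

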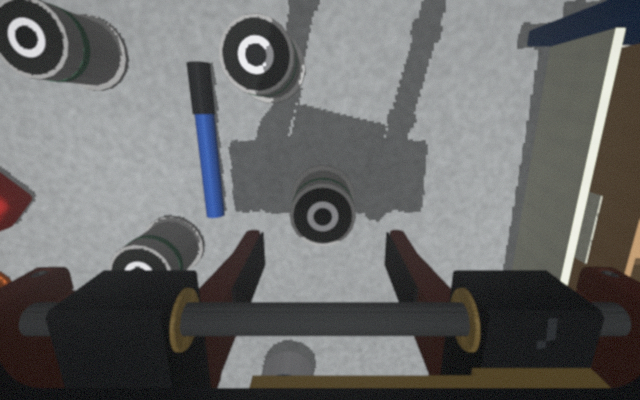

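{"fn": "play_rows", "kwargs": {"rows": [[[0, 1, 33, 0, 0, 0], [0, 0, 33, 0, 0, 0], [0, 0, 34, 0, 0, 0], [0, 0, 0, 0, 0, 0], [0, 0, 0, 0, 0, 0]]]}}

```text
time: 3.8
tcp_pos: [0.5648, -0.1542, 0.0522]
orientation: [0.161, 3.133, -0.002]
contact_force: [-0.0, -0.9, 0.4]
finger_gap: 0.764
```

{"fn": "play_rows", "kwargs": {"rows": [[[0, 0, 0, 0, 0, 0], [0, 0, 0, 0, 0, 0], [0, 0, 0, 0, 0, 0], [0, 0, 0, 0, 0, 0], [0, 0, 0, 0, 0, 0]]], "claw": 255}}

```text
time: 4.42
tcp_pos: [0.5642, -0.1544, 0.0503]
orientation: [0.161, 3.135, -0.001]
contact_force: [-0.3, 0.4, 6.6]
finger_gap: 0.561
```

{"fn": "play_rows", "kwargs": {"rows": [[[0, 0, -10, 0, 0, 0], [0, 0, -30, 0, 0, 0], [0, 0, -40, 0, 0, 0], [0, 0, -40, 0, 0, 0], [0, 0, -40, 0, 0, 0]]]}}

```text
time: 5.05
tcp_pos: [0.5629, -0.1539, 0.2094]
orientation: [-0.161, -3.136, -0.001]
contact_force: [-0.2, -0.7, -3.4]
finger_gap: 0.563
```

```bash
cat >> h.py <<'E'
def slot(i,j): return C0+DR@np.array([i*.035,j*.042,0])
E
python3 - <<'E'
from h import *
s=st()
for i in(1,-1):
    for j in(1,-1): go((i,j),slot(i,j)+[0,0,.187-.0])
E
```

```text
t 5.05 tcp [ 0.5629 -0.1539  0.2094] ori [-1.610e-01 -3.136e+00 -1.000e-03] F [-0.2 -0.7 -3.4] gap 0.563 q [-0.33  0.04  1.34  0.    1.76 -1.79]
(1, 1) shift mm [ -4.8 325.3  -0.6]
(1, -1) shift mm [ -4.8 241.3  -0.6]
(-1, 1) shift mm [ 65.2 325.3  -0.6]
(-1, -1) shift mm [ 65.2 241.3  -0.6]
```

{"fn": "play_rows", "kwargs": {"rows": [[[-1, 30, 0, 0, 0, 0], [-1, 55, 0, 0, 0, 0], [-1, 55, 0, 0, 0, 0], [-1, 55, 0, 0, 0, 0], [-1, 55, 0, 0, 0, 0]]]}}

```text
time: 5.68
tcp_pos: [0.5937, 0.0958, 0.2082]
orientation: [-0.162, -3.136, 0.0]
contact_force: [0.8, -0.6, -2.0]
finger_gap: 0.562
```

{"fn": "play_rows", "kwargs": {"rows": [[[0, 45, 0, 0, 0, 0], [0, 30, 0, 0, 0, 0], [0, 0, 0, 0, 0, 0], [0, 0, 0, 0, 0, 0]]]}}

```text
time: 6.18
tcp_pos: [0.6015, 0.1681, 0.2082]
orientation: [-0.162, -3.136, 0.001]
contact_force: [0.5, -1.2, -2.2]
finger_gap: 0.564
```

```bash
python3 - <<'E'
from h import *
d=shot('wrist','w3');s=st()
for x,y in [(-89,96.5),(-89,-96.5),(-85,92.5),(-85,-92.5),(89,-96.5),(89,96.5)]: print(x,y,np.round(proj(d,C0+DR@np.array([x/1e3,y/1e3,.084]))))
E
```

```text
t 6.22 tcp [0.6017 0.1677 0.2084] ori [-1.630e-01 -3.137e+00  1.000e-03] F [-0.6  0.1 -2.6] gap 0.567 q [ 0.22  0.15  1.23 -0.    1.76 -1.25]
-89 96.5 [406.  34.]
-89 -96.5 [125.  34.]
-85 92.5 [400.  40.]
-85 -92.5 [132.  41.]
89 -96.5 [162. 267.]
89 96.5 [391. 267.]
```

View pics/w3.png

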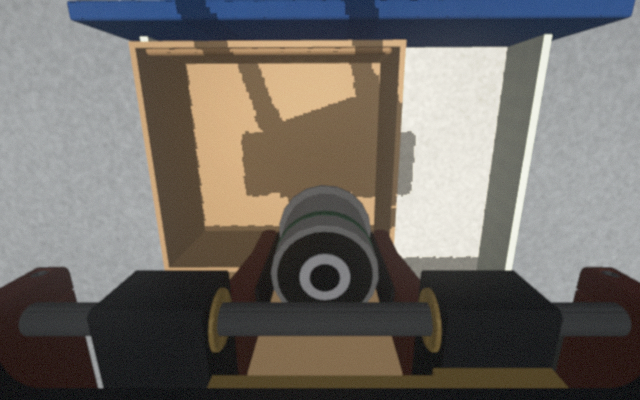

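```bash
sed -i 's/^C0=.*/C0=np.array([.565,.1325,.023])/' h.py; python3 - <<'E'
from h import *
import cv2
d=bot.get_image('wrist')
print([ray(d,u,v,.107).round(4) for u,v in [(406,40),(132,43),(165,270)]])
go('p',slot(1,1)+[0,0,.0515]); rot()
E
```

```text
[array([0.4874, 0.2358, 0.107 ]), array([0.4694, 0.0468, 0.107 ]), array([0.6433, 0.0272, 0.107 ])]
p shift mm [ -2.1   3.4 134. ]
rotvec tool [-0.0005 -0.0003 -0.0012]
```

{"fn": "play_rows", "kwargs": {"rows": [[[-2, 3, 30, 0, 0, 0], [0, 0, 40, 0, 0, 0], [0, 0, 35, 0, 0, 0], [0, 0, 20, 0, 0, 0], [0, 0, 5, 0, 0, 0]]]}}

```text
time: 6.9
tcp_pos: [0.6036, 0.1707, 0.0775]
orientation: [-0.163, -3.135, 0.001]
contact_force: [-0.4, -0.1, -1.8]
finger_gap: 0.567
```

{"fn": "play_rows", "kwargs": {"rows": [[[0, 0, 3, 0, 0, 0], [0, 0, 1, 0, 0, 0], [0, 0, 0, 0, 0, 0]]]}}

```text
time: 7.28
tcp_pos: [0.6045, 0.1716, 0.0758]
orientation: [0.161, 3.136, 0.001]
contact_force: [-0.7, 0.2, -2.1]
finger_gap: 0.566
```

{"fn": "play_rows", "kwargs": {"rows": [[[0, 0, 2, 0, 0, 0], [0, 0, 1, 0, 0, 0]]]}}

```text
time: 7.52
tcp_pos: [0.6044, 0.1717, 0.0733]
orientation: [0.161, 3.136, 0.001]
contact_force: [-3.1, -0.6, 7.4]
finger_gap: 0.566
```

{"fn": "play_rows", "kwargs": {"rows": [[[0, 0, 0, 0, 0, 0], [0, 0, 0, 0, 0, 0], [0, 0, -20, 0, 0, 0], [0, 0, -40, 0, 0, 0], [0, 0, -40, 0, 0, 0]]], "claw": 62}}

```text
time: 8.15
tcp_pos: [0.6041, 0.1715, 0.1741]
orientation: [0.161, 3.137, 0.0]
contact_force: [0.5, 0.0, 0.4]
finger_gap: 0.757
```

{"fn": "play_rows", "kwargs": {"rows": [[[0, 0, -30, 0, 0, 0], [20, -30, -10, 0, 0, 0], [25, -55, 0, 0, 0, 0], [25, -55, 0, 0, 0, 0], [25, -55, 0, 0, 0, 0]]]}}

```text
time: 8.78
tcp_pos: [0.4885, -0.0141, 0.2134]
orientation: [0.16, 3.135, -0.001]
contact_force: [-0.3, -0.7, -0.0]
finger_gap: 0.754
```

```bash
python3 - <<'E'
from h import *
s=st();go('b3',(.4484,-.187,.2))
E
```

```text
t 8.78 tcp [ 0.4885 -0.0141  0.2134] ori [ 1.600e-01  3.135e+00 -1.000e-03] F [-0.3 -0.7 -0. ] gap 0.754 q [-0.1  -0.22  1.58 -0.    1.77 -1.57]
b3 shift mm [  22.2 -176.1   13.4]
```

{"fn": "play_rows", "kwargs": {"rows": [[[6, -50, 10, 0, 0, 0], [6, -50, 10, 0, 0, 0], [4, -45, 20, 0, 0, 0], [2, -25, 8, 0, 0, 0], [0, 0, 0, 0, 0, 0]]]}}

```text
time: 9.4
tcp_pos: [0.4536, -0.1813, 0.1642]
orientation: [0.166, 3.137, -0.0]
contact_force: [0.1, 1.0, 1.0]
finger_gap: 0.754
```

{"fn": "play_rows", "kwargs": {"rows": [[[0, 0, 0, 0, 0, 0]]]}}

```text
time: 9.52
tcp_pos: [0.4546, -0.1796, 0.165]
orientation: [0.161, 3.136, -0.0]
contact_force: [1.3, -0.6, 0.1]
finger_gap: 0.756
```

```bash
cat >> h.py <<'E'
def find(d,p):  # top ring of a bushing near world guess p (x,y); refined world point
    u,v=proj(d,(p[0],p[1],.06)); r=None
    for w in (14,18,24,30):
        if v-w<0 or u-w<0 or v+w>=400 or u+w>=640: continue
        r=ring(d,u,v,w)
        if r: break
    q=ray(d,*r[1:],.06) if r else None
    print('guess px',round(u),round(v),'ring',r and np.round(r,1),'->',q if q is None else q.round(4)); return q
E
python3 - <<'E'
from h import *
d=shot('wrist','w4');s=st();q=find(d,(.4484,-.187));find(d,(.4226,-.3305))
if q is not None: go('b3',(q[0],q[1],.05))
E
```

```text
t 9.57 tcp [ 0.4547 -0.1793  0.1649] ori [ 0.16   3.136 -0.   ] F [-0.5  0.4  0. ] gap 0.757 q [-0.45 -0.21  1.66  0.    1.69 -1.91]
guess px 315 199 ring [450. 315. 198.] -> [ 0.4479 -0.187   0.06  ]
guess px 132 185 ring [467. 130. 186.] -> [ 0.4229 -0.3318  0.06  ]
b3 shift mm [  6.   -8.4 114.9]
```

{"fn": "play_rows", "kwargs": {"rows": [[[6, -8, 25, 0, 0, 0], [0, 0, 30, 0, 0, 0], [0, 0, 30, 0, 0, 0], [0, 0, 25, 0, 0, 0], [0, 0, 5, 0, 0, 0]]]}}

```text
time: 10.2
tcp_pos: [0.447, -0.1859, 0.0475]
orientation: [-0.159, -3.135, -0.002]
contact_force: [0.6, 0.9, -0.5]
finger_gap: 0.762
```

{"fn": "play_rows", "kwargs": {"rows": [[[0, 0, 0, 0, 0, 0], [0, 0, 0, 0, 0, 0], [0, 0, 0, 0, 0, 0], [0, 0, 0, 0, 0, 0], [0, 0, 0, 0, 0, 0]]], "claw": 255}}

```text
time: 10.82
tcp_pos: [0.4483, -0.1874, 0.0503]
orientation: [0.161, 3.135, -0.001]
contact_force: [-0.4, 3.5, 6.5]
finger_gap: 0.564
```

{"fn": "play_rows", "kwargs": {"rows": [[[0, 0, -10, 0, 0, 0], [0, 0, -30, 0, 0, 0], [0, 0, -40, 0, 0, 0], [0, 0, -40, 0, 0, 0], [0, 0, -40, 0, 0, 0]]]}}

```text
time: 11.45
tcp_pos: [0.4469, -0.1874, 0.2097]
orientation: [-0.162, -3.136, 0.0]
contact_force: [0.5, -0.1, -3.2]
finger_gap: 0.564
```

```bash
python3 - <<'E'
from h import *
s=st();go('s',slot(1,-1)+[0,0,.19])
E
```

```text
t 11.45 tcp [ 0.4469 -0.1874  0.2097] ori [-0.162 -3.136  0.   ] F [ 0.5 -0.1 -3.2] gap 0.564 q [-0.47 -0.22  1.59 -0.    1.77 -1.93]
s shift mm [-119.6  288.3   -3.3]
```

{"fn": "play_rows", "kwargs": {"rows": [[[-10, 25, -1, 0, 0, 0], [-22, 52, -1, 0, 0, 0], [-22, 52, -1, 0, 0, 0], [-22, 52, 0, 0, 0, 0], [-22, 52, 0, 0, 0, 0]]]}}

```text
time: 12.08
tcp_pos: [0.5692, 0.0357, 0.2114]
orientation: [-0.162, -3.137, 0.001]
contact_force: [-0.2, -0.0, -1.9]
finger_gap: 0.568
```

{"fn": "play_rows", "kwargs": {"rows": [[[-21, 52, 0, 0, 0, 0], [-1, 3, 0, 0, 0, 0], [0, 0, 0, 0, 0, 0], [0, 0, 0, 0, 0, 0]]]}}

```text
time: 12.58
tcp_pos: [0.596, 0.0855, 0.2118]
orientation: [-0.164, -3.137, 0.001]
contact_force: [-0.3, -0.4, -2.3]
finger_gap: 0.56
```

```bash
python3 - <<'E'
from h import *
s=st();go('s',slot(1,-1)+[0,0,.0505]);rot()
E
```

```text
t 12.57 tcp [0.596  0.0855 0.2118] ori [-1.640e-01 -3.137e+00  1.000e-03] F [-0.3 -0.4 -2.3] gap 0.56 q [ 0.09  0.09  1.29 -0.    1.76 -1.38]
s shift mm [  0.6   1.6 138.3]
rotvec tool [-0.0005 -0.     -0.0014]
```

{"fn": "play_rows", "kwargs": {"rows": [[[-1, 1, 35, 0, 0, 0], [0, 0, 40, 0, 0, 0], [0, 0, 35, 0, 0, 0], [0, 0, 20, 0, 0, 0], [0, 0, 5, 0, 0, 0]]]}}

```text
time: 13.2
tcp_pos: [0.5968, 0.0869, 0.0757]
orientation: [-0.163, -3.136, 0.001]
contact_force: [0.1, 0.1, -2.4]
finger_gap: 0.563
```

{"fn": "play_rows", "kwargs": {"rows": [[[0, 0, 3, 0, 0, 0], [0, 0, 1, 0, 0, 0], [0, 0, 0, 0, 0, 0], [0, 0, 0, 0, 0, 0]]]}}

```text
time: 13.7
tcp_pos: [0.5978, 0.0878, 0.0734]
orientation: [0.161, 3.136, 0.0]
contact_force: [-0.0, -0.1, -2.0]
finger_gap: 0.563
```

{"fn": "play_rows", "kwargs": {"rows": [[[0, 0, 0, 0, 0, 0], [0, 0, 0, 0, 0, 0], [0, 0, -20, 0, 0, 0], [0, 0, -40, 0, 0, 0], [0, 0, -40, 0, 0, 0]]], "claw": 62}}

```text
time: 14.32
tcp_pos: [0.5975, 0.0877, 0.1754]
orientation: [0.161, 3.136, 0.0]
contact_force: [0.9, -0.3, 0.2]
finger_gap: 0.756
```

{"fn": "play_rows", "kwargs": {"rows": [[[0, 0, -30, 0, 0, 0], [15, -30, -10, 0, 0, 0], [15, -55, 0, 0, 0, 0], [15, -55, 0, 0, 0, 0], [15, -55, 0, 0, 0, 0]]]}}

```text
time: 14.95
tcp_pos: [0.5171, -0.1015, 0.2147]
orientation: [0.16, 3.135, -0.001]
contact_force: [0.7, -1.2, 0.3]
finger_gap: 0.757
```

{"fn": "play_rows", "kwargs": {"rows": [[[15, -55, 0, 0, 0, 0], [15, -55, 0, 0, 0, 0], [15, -55, 10, 0, 0, 0], [15, -55, 20, 0, 0, 0], [5, -16, 15, 0, 0, 0]]]}}

```text
time: 15.58
tcp_pos: [0.4275, -0.3308, 0.1684]
orientation: [0.167, 3.136, -0.002]
contact_force: [-0.4, -0.3, 0.5]
finger_gap: 0.757
```

{"fn": "play_rows", "kwargs": {"rows": [[[0, 0, 0, 0, 0, 0], [0, 0, 0, 0, 0, 0]]]}}

```text
time: 15.82
tcp_pos: [0.4298, -0.3271, 0.1689]
orientation: [0.159, 3.136, -0.001]
contact_force: [0.9, -1.1, 0.8]
finger_gap: 0.756
```

```bash
python3 - <<'E'
from h import *
d=shot('wrist');s=st();q=find(d,(.4229,-.3318));find(d,(.593,-.297))
if q is not None: go('b4',(q[0],q[1],.05))
E
```

```text
t 15.88 tcp [ 0.43   -0.3271  0.1691] ori [ 1.580e-01  3.136e+00 -1.000e-03] F [-0.6 -0.5  0.6] gap 0.761 q [-0.71 -0.07  1.53  0.    1.68 -2.18]
guess px 319 196 ring [436.  319.  196.5] -> [ 0.4232 -0.3315  0.06  ]
guess px 374 363 ring [287.  367.5 366. ] -> [ 0.5963 -0.3033  0.06  ]
b4 shift mm [  6.2  -5.1 119.1]
```

{"fn": "play_rows", "kwargs": {"rows": [[[6, -5, 25, 0, 0, 0], [0, 0, 30, 0, 0, 0], [0, 0, 30, 0, 0, 0], [0, 0, 28, 0, 0, 0], [0, 0, 6, 0, 0, 0]]]}}

```text
time: 16.5
tcp_pos: [0.4225, -0.3308, 0.0475]
orientation: [-0.158, -3.136, -0.003]
contact_force: [0.7, 0.7, -0.5]
finger_gap: 0.754
```

{"fn": "play_rows", "kwargs": {"rows": [[[0, 0, 0, 0, 0, 0], [0, 0, 0, 0, 0, 0], [0, 0, 0, 0, 0, 0], [0, 0, 0, 0, 0, 0], [0, 0, 0, 0, 0, 0]]], "claw": 255}}

```text
time: 17.12
tcp_pos: [0.4233, -0.3327, 0.0505]
orientation: [0.161, 3.135, -0.001]
contact_force: [0.7, 3.6, 5.9]
finger_gap: 0.565
```

{"fn": "play_rows", "kwargs": {"rows": [[[0, 0, -10, 0, 0, 0], [0, 0, -30, 0, 0, 0], [0, 0, -40, 0, 0, 0], [0, 0, -40, 0, 0, 0], [0, 0, -42, 0, 0, 0]]]}}

```text
time: 17.75
tcp_pos: [0.4217, -0.3325, 0.2114]
orientation: [-0.162, -3.136, -0.001]
contact_force: [0.7, -0.7, -2.9]
finger_gap: 0.563
```

{"fn": "play_rows", "kwargs": {"rows": [[[-3, 30, 0, 0, 0, 0], [-6, 50, 0, 0, 0, 0], [-6, 50, 0, 0, 0, 0], [-6, 50, 0, 0, 0, 0], [-6, 50, 0, 0, 0, 0]]]}}

```text
time: 18.38
tcp_pos: [0.4726, -0.1053, 0.2104]
orientation: [-0.163, -3.137, 0.001]
contact_force: [1.4, -0.7, -4.7]
finger_gap: 0.565
```

{"fn": "play_rows", "kwargs": {"rows": [[[-6, 50, 0, 0, 0, 0], [-6, 50, 0, 0, 0, 0], [-6, 50, 0, 0, 0, 0], [-6, 50, 0, 0, 0, 0], [-6, 50, 0, 0, 0, 0]]]}}

```text
time: 19.0
tcp_pos: [0.5283, 0.1403, 0.2104]
orientation: [-0.162, -3.137, 0.001]
contact_force: [1.1, 0.3, -3.2]
finger_gap: 0.569
```

{"fn": "play_rows", "kwargs": {"rows": [[[-1, 30, 0, 0, 0, 0], [0, 8, 0, 0, 0, 0], [0, 0, 0, 0, 0, 0], [0, 0, 0, 0, 0, 0]]]}}

```text
time: 19.5
tcp_pos: [0.5332, 0.1755, 0.2107]
orientation: [0.164, 3.137, -0.001]
contact_force: [-0.6, -0.4, -2.3]
finger_gap: 0.562
```

```bash
python3 - <<'E'
from h import *
s=st();go('s',slot(-1,1)+[0,0,.0505]);rot()
E
```

```text
t 19.5 tcp [0.5332 0.1755 0.2107] ori [ 1.640e-01  3.137e+00 -1.000e-03] F [-0.6 -0.4 -2.3] gap 0.562 q [ 0.26 -0.02  1.4  -0.    1.76 -1.21]
s shift mm [ -1.    2.5 137.2]
rotvec tool [-0.0006  0.0001 -0.0012]
```

{"fn": "play_rows", "kwargs": {"rows": [[[-1, 2, 35, 0, 0, 0], [0, 0, 40, 0, 0, 0], [0, 0, 35, 0, 0, 0], [0, 0, 20, 0, 0, 0], [0, 0, 4, 0, 0, 0]]]}}

```text
time: 20.12
tcp_pos: [0.5339, 0.1778, 0.0756]
orientation: [-0.163, -3.135, 0.001]
contact_force: [-0.0, -0.1, -2.8]
finger_gap: 0.563
```

{"fn": "play_rows", "kwargs": {"rows": [[[0, 0, 3, 0, 0, 0], [0, 0, 1, 0, 0, 0], [0, 0, 0, 0, 0, 0], [0, 0, 0, 0, 0, 0]]]}}

```text
time: 20.62
tcp_pos: [0.5348, 0.1788, 0.0735]
orientation: [0.161, 3.136, 0.001]
contact_force: [-0.9, 1.1, -1.5]
finger_gap: 0.562
```

{"fn": "play_rows", "kwargs": {"rows": [[[0, 0, 0, 0, 0, 0], [0, 0, 0, 0, 0, 0], [0, 0, -20, 0, 0, 0], [0, 0, -40, 0, 0, 0], [0, 0, -40, 0, 0, 0]]], "claw": 62}}

```text
time: 21.25
tcp_pos: [0.5344, 0.1787, 0.1754]
orientation: [0.161, 3.136, 0.001]
contact_force: [1.2, 0.5, 0.8]
finger_gap: 0.763
```

{"fn": "play_rows", "kwargs": {"rows": [[[0, 0, -30, 0, 0, 0], [0, -30, -10, 0, 0, 0], [0, -55, 0, 0, 0, 0], [-5, -55, 0, 0, 0, 0], [-10, -55, 0, 0, 0, 0]]]}}

```text
time: 21.88
tcp_pos: [0.5292, -0.0183, 0.2149]
orientation: [0.16, 3.135, -0.0]
contact_force: [0.0, 0.3, 0.1]
finger_gap: 0.755
```

{"fn": "play_rows", "kwargs": {"rows": [[[-15, -55, 0, 0, 0, 0], [-20, -55, 0, 0, 0, 0], [-20, -55, 5, 0, 0, 0], [-20, -55, 15, 0, 0, 0], [-17, -40, 20, 0, 0, 0]]]}}

```text
time: 22.5
tcp_pos: [0.5947, -0.2877, 0.1748]
orientation: [0.164, 3.134, -0.003]
contact_force: [0.7, 0.3, -0.2]
finger_gap: 0.759
```

{"fn": "play_rows", "kwargs": {"rows": [[[0, -14, 0, 0, 0, 0], [0, 0, 0, 0, 0, 0], [0, 0, 0, 0, 0, 0]]]}}

```text
time: 22.88
tcp_pos: [0.5932, -0.2976, 0.1749]
orientation: [0.159, 3.135, -0.001]
contact_force: [-0.0, -0.4, -0.0]
finger_gap: 0.761
```

```bash
python3 - <<'E'
from h import *
d=shot('wrist','w5');s=st();q=find(d,(.595,-.302))
if q is not None: go('b2',(q[0],q[1],.05))
E
```

```text
t 22.93 tcp [ 0.5932 -0.2975  0.1747] ori [ 1.590e-01  3.135e+00 -1.000e-03] F [-0.2  0.5 -0.2] gap 0.755 q [-0.52  0.26  1.17  0.    1.71 -1.99]
guess px 320 204 ring [408. 319. 206.] -> [ 0.5967 -0.3032  0.06  ]
b2 shift mm [ -4.   -5.3 124.7]
```

{"fn": "play_rows", "kwargs": {"rows": [[[-4, -5, 28, 0, 0, 0], [0, 0, 32, 0, 0, 0], [0, 0, 32, 0, 0, 0], [0, 0, 26, 0, 0, 0], [0, 0, 6, 0, 0, 0]]]}}

```text
time: 23.55
tcp_pos: [0.5956, -0.3025, 0.0473]
orientation: [-0.159, -3.135, -0.002]
contact_force: [-0.4, -0.7, 0.5]
finger_gap: 0.756
```

{"fn": "play_rows", "kwargs": {"rows": [[[0, 0, 0, 0, 0, 0], [0, 0, 0, 0, 0, 0], [0, 0, 0, 0, 0, 0], [0, 0, 0, 0, 0, 0], [0, 0, 0, 0, 0, 0]]], "claw": 255}}

```text
time: 24.18
tcp_pos: [0.5971, -0.3043, 0.0508]
orientation: [0.161, 3.135, -0.001]
contact_force: [-0.4, 2.9, 6.5]
finger_gap: 0.565
```

{"fn": "play_rows", "kwargs": {"rows": [[[0, 0, -10, 0, 0, 0], [0, 0, -30, 0, 0, 0], [0, 0, -40, 0, 0, 0], [0, 0, -40, 0, 0, 0], [0, 0, -42, 0, 0, 0]]]}}

```text
time: 24.8
tcp_pos: [0.5957, -0.3043, 0.2114]
orientation: [-0.162, -3.136, -0.0]
contact_force: [-0.2, -0.5, -2.8]
finger_gap: 0.564
```

{"fn": "play_rows", "kwargs": {"rows": [[[12, 30, 0, 0, 0, 0], [16, 50, 0, 0, 0, 0], [16, 50, 0, 0, 0, 0], [16, 50, 0, 0, 0, 0], [16, 50, 0, 0, 0, 0]]]}}

```text
time: 25.42
tcp_pos: [0.5434, -0.0663, 0.2105]
orientation: [-0.162, -3.137, 0.0]
contact_force: [0.1, 0.6, -2.0]
finger_gap: 0.564
```

{"fn": "play_rows", "kwargs": {"rows": [[[16, 50, 0, 0, 0, 0], [16, 50, 0, 0, 0, 0], [3, 45, 0, 0, 0, 0], [0, 13, 0, 0, 0, 0], [0, 0, 0, 0, 0, 0]]]}}

```text
time: 26.05
tcp_pos: [0.5256, 0.0932, 0.2104]
orientation: [-0.16, -3.137, 0.001]
contact_force: [0.1, -0.4, -2.5]
finger_gap: 0.564
```

{"fn": "play_rows", "kwargs": {"rows": [[[0, 0, 0, 0, 0, 0]]]}}

```text
time: 26.18
tcp_pos: [0.5257, 0.0918, 0.2105]
orientation: [-0.164, -3.137, 0.001]
contact_force: [0.2, 0.7, -2.5]
finger_gap: 0.561
```

```bash
python3 - <<'E'
from h import *
s=st();go('s',slot(-1,-1)+[0,0,.0505]);rot()
E
```

```text
t 26.18 tcp [0.5257 0.0918 0.2105] ori [-1.640e-01 -3.137e+00  1.000e-03] F [ 0.2  0.7 -2.5] gap 0.561 q [ 0.11 -0.09  1.47 -0.    1.76 -1.36]
s shift mm [1.00e-01 2.50e+00 1.37e+02]
rotvec tool [-0.0008 -0.0003 -0.0013]
```

Place, then lift straight up and look in with the wrist and top cameras.

{"fn": "play_rows", "kwargs": {"rows": [[[0, 2, 35, 0, 0, 0], [0, 0, 40, 0, 0, 0], [0, 0, 35, 0, 0, 0], [0, 0, 20, 0, 0, 0], [0, 0, 4, 0, 0, 0]]]}}

```text
time: 26.8
tcp_pos: [0.5253, 0.0942, 0.0755]
orientation: [-0.163, -3.135, 0.001]
contact_force: [-0.5, -0.1, -0.9]
finger_gap: 0.565
```

{"fn": "play_rows", "kwargs": {"rows": [[[0, 0, 3, 0, 0, 0], [0, 0, 1, 0, 0, 0], [0, 0, 0, 0, 0, 0], [0, 0, 0, 0, 0, 0]]]}}

```text
time: 27.3
tcp_pos: [0.5264, 0.0952, 0.0738]
orientation: [0.161, 3.135, 0.0]
contact_force: [0.7, -0.0, 1.0]
finger_gap: 0.565
```

{"fn": "play_rows", "kwargs": {"rows": [[[0, 0, 0, 0, 0, 0], [0, 0, 0, 0, 0, 0], [0, 0, -20, 0, 0, 0], [0, 0, -40, 0, 0, 0], [0, 0, -40, 0, 0, 0]]], "claw": 62}}

```text
time: 27.92
tcp_pos: [0.5257, 0.0951, 0.1752]
orientation: [0.161, 3.137, 0.0]
contact_force: [-0.6, 0.6, -0.6]
finger_gap: 0.758
```

{"fn": "play_rows", "kwargs": {"rows": [[[20, 0, -50, 0, 0, 0], [30, 0, -50, 0, 0, 0], [30, 0, -50, 0, 0, 0], [20, 0, -30, 0, 0, 0], [0, 0, 0, 0, 0, 0]]]}}

```text
time: 28.55
tcp_pos: [0.4258, 0.1056, 0.3575]
orientation: [0.16, 3.129, 0.003]
contact_force: [2.1, 0.6, -0.9]
finger_gap: 0.752
```

```bash
python3 - <<'E'
from h import *
d=shot('wrist');s=st()
e=shot('scene')
a=e['img'][120:280,270:530];a=cv2.resize(a,(520,320))
cv2.imwrite('pics/w6.png',np.vstack([d['img'],cv2.copyMakeBorder(cv2.resize(e['img'][140:250,280:440],(290,200)),0,0,0,350,cv2.BORDER_CONSTANT)])[:,:,::-1])
E
```

```text
t 28.6 tcp [0.4264 0.1055 0.3546] ori [1.610e-01 3.133e+00 1.000e-03] F [ 0.2  0.1 -0.8] gap 0.755 q [ 0.17 -0.29  1.39 -0.    2.04 -1.3 ]
```

View pics/w6.png

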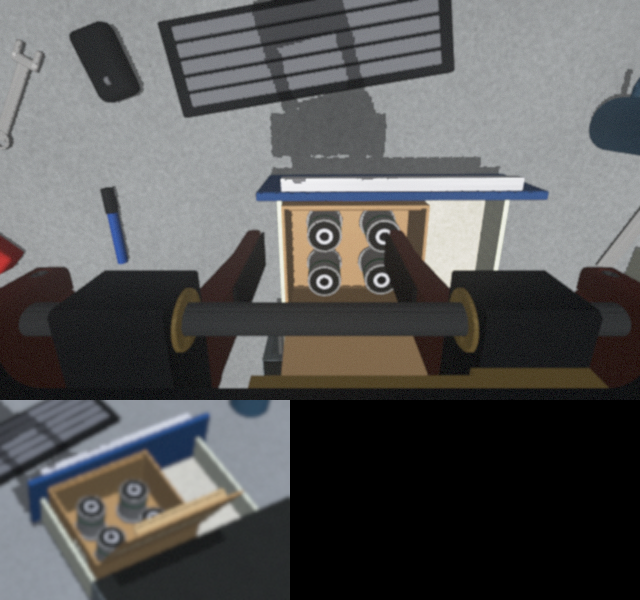

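{"fn": "play_rows", "kwargs": {"rows": [[[0, 0, 0, 0, 0, 0.1745], [0, 0, 0, 0, 0, 0.1745], [0, 0, 0, 0, 0, 0.1745], [0, 0, 0, 0, 0, 0.1745], [0, 0, 0, 0, 0, 0.1745]]], "claw": 0}}

```text
time: 29.28
tcp_pos: [0.4268, 0.1052, 0.3499]
orientation: [-1.479, -2.768, 0.005]
contact_force: [0.1, -0.5, -0.1]
finger_gap: 0.999
```

{"fn": "play_rows", "kwargs": {"rows": [[[0, 0, 0, 0, 0, 0.1745], [0, 0, 0, 0, 0, 0.1745], [0, 0, 0, 0, 0, 0.1745], [0, 0, 0, 0, 0, 0.1745], [0, 0, 0, 0, 0, 0]]]}}

```text
time: 29.9
tcp_pos: [0.4267, 0.1052, 0.3503]
orientation: [-2.329, -2.105, 0.005]
contact_force: [-0.0, 0.5, -0.2]
finger_gap: 0.997
```

```bash
cat >> h.py <<'E'
T2=TD@R.from_rotvec([0,0,np.pi/2]).as_matrix()
H=C0+DR@np.array([.087,0,0]); H[2]=0
def go2(name,x,z,y=0,ref=H):
    s=bot.read_state();p=ref+DR@np.array([x,y,z]);print(name,p.round(3),(T2.T@(p-s['tcp_pos'])*1000).round(1))
E
python3 - <<'E'
from h import *
s=st();rot(T2);print(T2.round(2))
go2('over',.056,.33);go2('down',.056,.261)
d=shot('top','t2');cv2.imwrite('pics/t2.png',cv2.resize(d['img'][110:250,220:350],None,fx=4,fy=4,interpolation=cv2.INTER_CUBIC)[:,:,::-1])
E
```

```text
t 29.9 tcp [0.4267 0.1052 0.3503] ori [-2.329 -2.105  0.005] F [-0.   0.5 -0.2] gap 0.997 q [ 0.16 -0.28  1.39 -0.    2.04  0.27]
rotvec tool [-0.004   0.0011  0.0017]
[[ 0.1   0.99  0.  ]
 [ 0.99 -0.1   0.  ]
 [ 0.    0.   -1.  ]]
over [0.707 0.118 0.33 ] [ 41.4 277.8  20.3]
down [0.707 0.118 0.261] [ 41.4 277.8  89.3]
```

{"fn": "play_rows", "kwargs": {"rows": [[[5, 35, 0, 0, 0, 0], [9, 55, 0, 0, 0, 0], [9, 55, 0, 0, 0, 0], [9, 55, 0, 0, 0, 0], [9, 55, 0, 0, 0, 0]]]}}

```text
time: 30.58
tcp_pos: [0.686, 0.12, 0.3512]
orientation: [-2.328, -2.109, 0.002]
contact_force: [0.4, 0.3, 1.1]
finger_gap: 1.002
```

{"fn": "play_rows", "kwargs": {"rows": [[[0, 23, 0, 0, 0, 0], [0, 0, 10, 0, 0, 0], [0, 0, 10, 0, 0, 0], [0, 0, 0, 0, 0, 0], [0, 0, 0, 0, 0, 0]]]}}

```text
time: 31.2
tcp_pos: [0.7066, 0.1177, 0.3335]
orientation: [2.331, 2.105, 0.001]
contact_force: [-0.8, 0.1, 1.1]
finger_gap: 1.002
```

```bash
python3 - <<'E'
from h import *
s=st();rot(T2)
go2('down',.056,.261)
d=shot('wrist');e=shot('scene')
cv2.imwrite('pics/w7.png',np.vstack([d['img'],cv2.copyMakeBorder(cv2.resize(e['img'][130:270,280:480],(286,200)),0,0,0,354,cv2.BORDER_CONSTANT)])[:,:,::-1])
for r in (H+DR@np.array([.080,0.0965,.266]),H+DR@np.array([.080,-.0965,.266])): print(proj(d,r),proj(e,r))
E
```

```text
t 31.2 tcp [0.7066 0.1177 0.3335] ori [2.331e+00 2.105e+00 1.000e-03] F [-0.8  0.1  1.1] gap 1.002 q [ 0.12  0.49  0.59 -0.    2.06  0.22]
rotvec tool [ 0.0008 -0.0002  0.0013]
down [0.707 0.118 0.261] [ 0.1  0.6 72.5]
(np.float64(365.42803055169736), np.float64(70.69435344673708)) (np.float64(414.0935664797044), np.float64(190.7331682572139))
(np.float64(356.581435137041), np.float64(337.3900901982256)) (np.float64(349.74264843264245), np.float64(217.54464089681943))
```

View pics/w7.png

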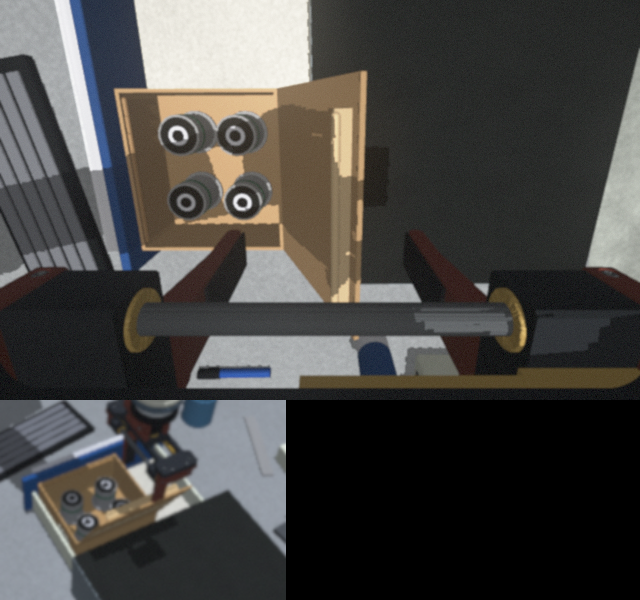

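{"fn": "play_rows", "kwargs": {"rows": [[[0, 0, 20, 0, 0, 0], [0, 0, 30, 0, 0, 0], [0, 0, 20, 0, 0, 0], [0, 0, 2, 0, 0, 0], [0, 0, 0, 0, 0, 0]]]}}

```text
time: 31.92
tcp_pos: [0.7071, 0.1178, 0.262]
orientation: [2.331, 2.104, 0.002]
contact_force: [0.7, 0.4, 0.2]
finger_gap: 1.003
```

{"fn": "play_rows", "kwargs": {"rows": [[[0, -15, -3, 0, 0, 0], [0, -20, -4, 0, 0, 0], [0, -20, -4, 0, 0, 0], [0, -20, -4, 0, 0, 0], [0, -21, -3, 0, 0, 0]]]}}

```text
time: 32.55
tcp_pos: [0.6114, 0.1277, 0.2811]
orientation: [2.331, 2.103, 0.005]
contact_force: [0.2, 0.5, -0.4]
finger_gap: 1.001
```

{"fn": "play_rows", "kwargs": {"rows": [[[0, -18, 2, 0, 0, 0], [0, -18, 3, 0, 0, 0], [0, -18, 4, 0, 0, 0], [0, -14, 6, 0, 0, 0], [0, -14, 7, 0, 0, 0]]]}}

```text
time: 33.17
tcp_pos: [0.5301, 0.1361, 0.259]
orientation: [2.33, 2.103, 0.006]
contact_force: [0.1, -0.0, -0.4]
finger_gap: 1.002
```

```bash
python3 - <<'E'
from h import *
s=st();rot(T2)
go2('t.9',-.134,.249)
d=shot('wrist');e=shot('scene')
cv2.imwrite('pics/w8.png',np.vstack([d['img'],cv2.copyMakeBorder(cv2.resize(e['img'][130:270,280:480],(286,200)),0,0,0,354,cv2.BORDER_CONSTANT)])[:,:,::-1])
E
```

```text
t 33.17 tcp [0.5301 0.1361 0.259 ] ori [2.33  2.103 0.006] F [ 0.1 -0.  -0.4] gap 1.002 q [ 0.19 -0.05  1.35 -0.    1.84  0.29]
rotvec tool [ 0.0041 -0.0011  0.0006]
t.9 [0.518 0.137 0.249] [  0.1 -11.9  10. ]
```

View pics/w8.png

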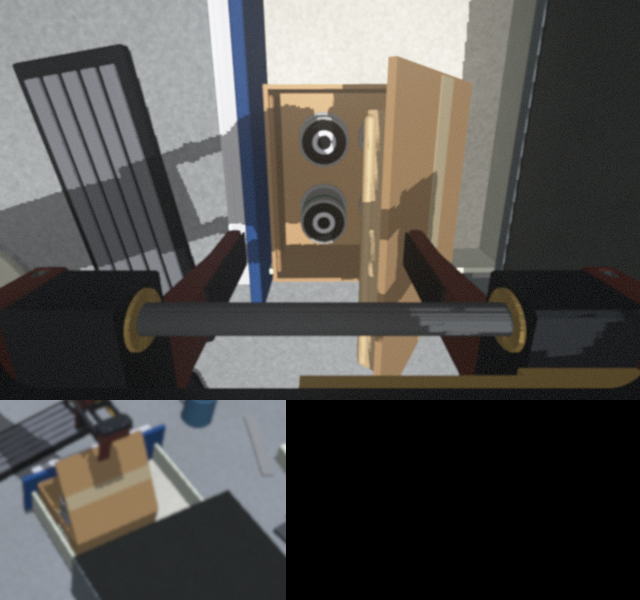

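{"fn": "play_rows", "kwargs": {"rows": [[[0, -12, 10, 0, 0, 0], [0, -12, 10, 0, 0, 0], [0, -10, 10, 0, 0, 0], [0, -9, 11, 0, 0, 0], [0, -8, 12, 0, 0, 0]]]}}

```text
time: 33.9
tcp_pos: [0.4801, 0.1412, 0.2053]
orientation: [2.331, 2.103, 0.004]
contact_force: [1.1, -0.2, 0.3]
finger_gap: 0.999
```

{"fn": "play_rows", "kwargs": {"rows": [[[0, -7, 12, 0, 0, 0], [0, -4, 12, 0, 0, 0], [0, -4, 10, 0, 0, 0], [0, -2, 10, 0, 0, 0], [0, 0, 0, 0, 0, 0]]]}}

```text
time: 34.52
tcp_pos: [0.4618, 0.1428, 0.1585]
orientation: [-2.332, -2.104, 0.002]
contact_force: [-0.5, 0.3, -0.1]
finger_gap: 1.002
```

```bash
python3 - <<'E'
from h import *
s=st();rot(T2)
go2('t.2',-.191,.163);go2('closed up',-.155,.24)
E
```

```text
t 34.52 tcp [0.4618 0.1428 0.1585] ori [-2.332e+00 -2.104e+00  2.000e-03] F [-0.5  0.3 -0.1] gap 1.002 q [ 0.23 -0.22  1.68  0.    1.68  0.33]
rotvec tool [-0.0017  0.0006  0.0005]
t.2 [0.462 0.143 0.163] [ 0.4 -0.3 -4.5]
closed up [0.497 0.139 0.24 ] [  0.4  35.7 -81.5]
```

{"fn": "play_rows", "kwargs": {"rows": [[[0, 0, -20, 0, 0, 0], [0, 0, -30, 0, 0, 0], [0, 0, -32, 0, 0, 0], [0, 18, 0, 0, 0, 0], [0, 18, 0, 0, 0, 0]]]}}

```text
time: 35.15
tcp_pos: [0.4992, 0.1393, 0.2448]
orientation: [2.331, 2.103, 0.006]
contact_force: [0.2, 0.1, -0.5]
finger_gap: 1.001
```

{"fn": "play_rows", "kwargs": {"rows": [[[0, 0, 0, 0, 0, 0], [0, 0, 0, 0, 0, 0], [0, 0, 0, 0, 0, 0], [0, 0, 0, 0, 0, 0], [0, 0, 0, 0, 0, 0]]], "claw": 255}}

```text
time: 35.78
tcp_pos: [0.4979, 0.1393, 0.2417]
orientation: [2.332, 2.105, 0.0]
contact_force: [-0.1, -0.7, 0.3]
finger_gap: 0.468
```

```bash
python3 - <<'E'
from h import *
s=st()
go2('press',-.155,.133)
d=shot('wrist');e=shot('scene')
cv2.imwrite('pics/w9.png',np.vstack([d['img'],cv2.copyMakeBorder(cv2.resize(e['img'][130:270,280:480],(286,200)),0,0,0,354,cv2.BORDER_CONSTANT)])[:,:,::-1])
E
```

```text
t 35.77 tcp [0.4979 0.1393 0.2417] ori [2.332 2.105 0.   ] F [-0.1 -0.7  0.3] gap 0.468 q [ 0.21 -0.13  1.46 -0.    1.82  0.31]
press [0.497 0.139 0.133] [  0.2  -0.6 108.7]
```

View pics/w9.png

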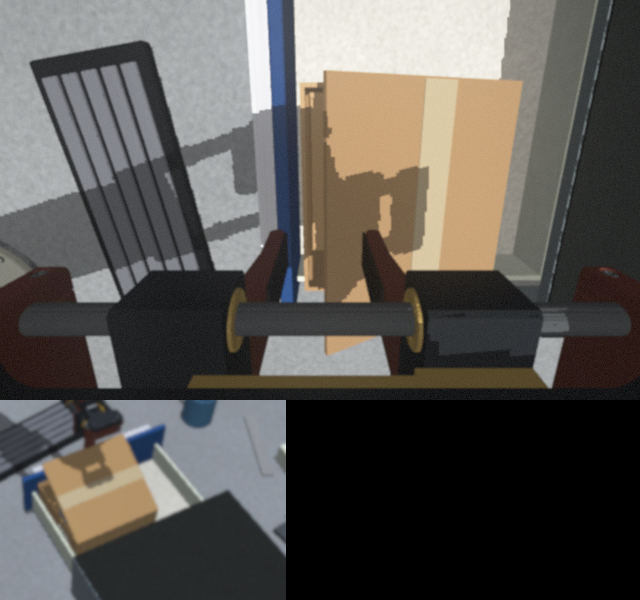

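{"fn": "play_rows", "kwargs": {"rows": [[[0, 0, 0, 0, 0, 0], [0, 0, 0, 0, 0, 0], [0, 0, 0, 0, 0, 0], [0, 0, 0, 0, 0, 0], [0, 0, 0, 0, 0, 0]]]}}

```text
time: 36.5
tcp_pos: [0.4982, 0.1392, 0.2416]
orientation: [-2.332, -2.105, 0.0]
contact_force: [-0.1, -0.1, 1.1]
finger_gap: 0.007
```

{"fn": "play_rows", "kwargs": {"rows": [[[0, 0, 20, 0, 0, 0], [0, 0, 20, 0, 0, 0], [0, 0, 20, 0, 0, 0], [0, 0, 18, 0, 0, 0], [0, 0, 15, 0, 0, 0]]]}}

```text
time: 37.12
tcp_pos: [0.4979, 0.1391, 0.1472]
orientation: [-2.332, -2.104, 0.001]
contact_force: [-0.2, -0.2, 1.2]
finger_gap: 0.004
```

{"fn": "play_rows", "kwargs": {"rows": [[[0, 0, 8, 0, 0, 0], [0, 0, 4, 0, 0, 0], [0, 0, 3, 0, 0, 0], [0, 0, 0, 0, 0, 0]]]}}

```text
time: 37.62
tcp_pos: [0.4984, 0.1392, 0.1341]
orientation: [2.332, 2.104, 0.001]
contact_force: [0.4, 0.2, -0.1]
finger_gap: 0.004
```

{"fn": "play_rows", "kwargs": {"rows": [[[0, 0, 2, 0, 0, 0], [0, 0, 1, 0, 0, 0], [0, 0, 0, 0, 0, 0]]]}}

```text
time: 38.0
tcp_pos: [0.4985, 0.1393, 0.1335]
orientation: [2.331, 2.104, 0.003]
contact_force: [-5.0, -1.4, 11.6]
finger_gap: 0.008
```

{"fn": "play_rows", "kwargs": {"rows": [[[0, 0, 2, 0, 0, 0], [0, 0, 1, 0, 0, 0], [0, 0, 0, 0, 0, 0]]]}}

```text
time: 38.38
tcp_pos: [0.4996, 0.1392, 0.1331]
orientation: [2.33, 2.102, 0.009]
contact_force: [-6.0, -1.8, 20.0]
finger_gap: 0.007
```

{"fn": "play_rows", "kwargs": {"rows": [[[0, 0, -20, 0, 0, 0], [0, 0, -40, 0, 0, 0], [0, 0, -50, 0, 0, 0], [-20, 2, -30, 0, 0, 0], [-40, 4, 0, 0, 0, 0]]], "claw": 0}}

```text
time: 39.0
tcp_pos: [0.4989, 0.0793, 0.2715]
orientation: [2.327, 2.105, 0.008]
contact_force: [0.2, 0.0, -1.2]
finger_gap: 0.538
```

{"fn": "play_rows", "kwargs": {"rows": [[[-50, 5, 0, 0, 0, 0], [-50, 5, 0, 0, 0, 0], [-50, 5, 0, 0, 0, 0], [-50, 5, 0, 0, 0, 0], [-50, 5, 0, 0, 0, 0]]]}}

```text
time: 39.62
tcp_pos: [0.4971, -0.174, 0.268]
orientation: [2.332, 2.104, 0.001]
contact_force: [0.5, 0.5, -0.1]
finger_gap: 1.003
```

{"fn": "play_rows", "kwargs": {"rows": [[[-50, 5, 0, 0, 0, 0], [-50, 5, 0, 0, 0, 0], [-50, 5, 0, 0, 0, 0], [-50, 5, 0, 0, 0, 0], [-37, 4, 0, 0, 0, 0]]]}}

```text
time: 40.25
tcp_pos: [0.4965, -0.4127, 0.2673]
orientation: [-2.333, -2.103, 0.0]
contact_force: [0.9, 0.5, 0.6]
finger_gap: 1.004
```

{"fn": "play_rows", "kwargs": {"rows": [[[0, 0, 0, 0, 0, 0.15], [0, 0, 0, 0, 0, 0.15], [0, 0, 0, 0, 0, 0.15], [0, 0, 0, 0, 0, 0.15], [0, 0, 0, 0, 0, 0.15]]]}}

```text
time: 40.88
tcp_pos: [0.497, -0.4106, 0.2677]
orientation: [-2.944, -1.097, 0.0]
contact_force: [0.1, -0.7, -0.4]
finger_gap: 1.0
```

{"fn": "play_rows", "kwargs": {"rows": [[[0, 0, 0, 0, 0, 0], [0, 0, 0, 0, 0, 0]]]}}

```text
time: 41.12
tcp_pos: [0.4969, -0.4106, 0.2677]
orientation: [-2.94, -1.108, 0.0]
contact_force: [-0.3, 0.3, 0.2]
finger_gap: 0.997
```

```bash
python3 - <<'E'
from h import *
s=st()
d=shot('wrist');e=shot('scene');t=shot('top')
import pickle;pickle.dump(d,open('dg.pkl','wb'))
a=cv2.resize(e['img'][130:270,280:480],(286,200));b=cv2.resize(t['img'][110:240,220:350],(200,200))
cv2.imwrite('pics/w10.png',np.vstack([d['img'],cv2.copyMakeBorder(np.hstack([a,b]),0,0,0,154,cv2.BORDER_CONSTANT)])[:,:,::-1])
im=d['img'];h=cv2.cvtColor(im,cv2.COLOR_RGB2HSV)
red=(((h[...,0]<6)|(h[...,0]>172))&(h[...,1]>160)&(h[...,2]>90)).astype(np.uint8)
n,l,stt,cen=cv2.connectedComponentsWithStats(red)
for i in range(1,n):
    if stt[i][4]>300:
        ys,xs=np.nonzero(l==i);r=cv2.minAreaRect(np.c_[xs,ys].astype(np.float32));print(stt[i],r,[ray(d,*p,.03).round(4)[:2].tolist() for p in cv2.boxPoints(r)],ray(d,*r[0],.03))
E
```

```text
t 41.12 tcp [ 0.4969 -0.4106  0.2677] ori [-2.94  -1.108  0.   ] F [-0.3  0.3  0.2] gap 0.997 q [-0.74  0.22  1.05 -0.    1.87  0.11]
[350 188  34  40 779] ((366.5, 207.5), (39.0, 33.0), 90.0) [[0.5029, -0.447], [0.5296, -0.4774], [0.4929, -0.513], [0.4653, -0.4815]] [ 0.49799534 -0.47938417  0.03      ]
```

View pics/w10.png

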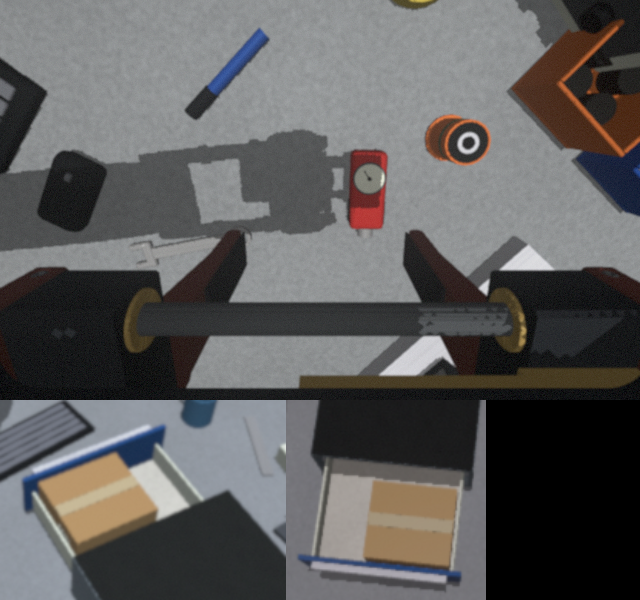

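```bash
cat >> h.py <<'E'
def tool_shift(p):
    s=bot.read_state();M=R.from_rotvec(s['orientation']).as_matrix();print('tool shift',(M.T@(np.array(p)-s['tcp_pos'])*1000).round(1))
E
python3 - <<'E'
from h import *
import pickle
d=pickle.load(open('dg.pkl','rb'))
for u,v in [(352,151),(386,151),(384,229),(350,229),(368,190)]: print(ray(d,u,v,.03).round(4))
p=ray(d,368,190,.03);tool_shift([p[0],p[1],.12])
E
```

```text
[ 0.5378 -0.4182  0.03  ]
[ 0.5644 -0.4485  0.03  ]
[ 0.4918 -0.5158  0.03  ]
[ 0.4633 -0.4833  0.03  ]
[ 0.5156 -0.4653  0.03  ]
tool shift [-22.   53.5 147.7]
```

{"fn": "play_rows", "kwargs": {"rows": [[[-7, 18, 20, 0, 0, 0], [-8, 18, 35, 0, 0, 0], [-7, 17, 35, 0, 0, 0], [0, 0, 35, 0, 0, 0], [0, 0, 22, 0, 0, 0]]]}}

```text
time: 41.9
tcp_pos: [0.5146, -0.4646, 0.1178]
orientation: [-2.938, -1.104, 0.002]
contact_force: [0.4, -0.6, 1.0]
finger_gap: 1.005
```

{"fn": "play_rows", "kwargs": {"rows": [[[0, 0, 0, 0, 0, 0], [0, 0, 0, 0, 0, 0]]]}}

```text
time: 42.15
tcp_pos: [0.5156, -0.4652, 0.1222]
orientation: [2.939, 1.104, 0.001]
contact_force: [0.4, -0.8, 0.8]
finger_gap: 1.001
```

```bash
python3 - <<'E'
from h import *
s=st();d=shot('wrist','w11')
h=cv2.cvtColor(d['img'],cv2.COLOR_RGB2HSV)
red=(((h[...,0]<6)|(h[...,0]>172))&(h[...,1]>160)&(h[...,2]>60)).astype(np.uint8)
red[240:]=0
red=cv2.morphologyEx(red,cv2.MORPH_CLOSE,np.ones((31,31)))
n,l,stt,cen=cv2.connectedComponentsWithStats(red);i=1+np.argmax(stt[1:,4]);ys,xs=np.nonzero(l==i)
r=cv2.minAreaRect(np.c_[xs,ys].astype(np.float32));print(stt[i],r)
print([ray(d,*p,.03).round(4)[:2].tolist() for p in cv2.boxPoints(r)]);tool_shift([.5145,-.4662,.036])
E
```

```text
t 42.15 tcp [ 0.5156 -0.4652  0.1222] ori [2.939e+00 1.104e+00 1.000e-03] F [ 0.4 -0.8  0.8] gap 1.001 q [-0.78  0.35  1.15  0.    1.64  0.07]
[ 298  149   56   91 2913] ((325.5, 194.0), (55.0, 90.0), 0.0)
[[0.4834, -0.4658], [0.5377, -0.4206], [0.564, -0.4507], [0.5119, -0.4985]]
tool shift [-1.5 -0.5 86.7]
```

View pics/w11.png

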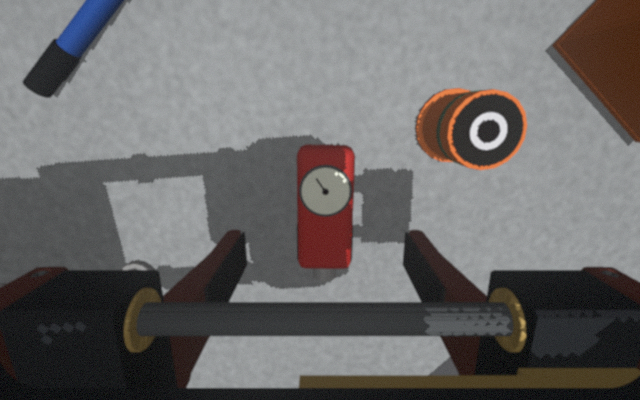

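{"fn": "play_rows", "kwargs": {"rows": [[[-1, 0, 25, 0, 0, 0], [0, 0, 30, 0, 0, 0], [0, 0, 25, 0, 0, 0], [0, 0, 7, 0, 0, 0], [0, 0, 0, 0, 0, 0]]]}}

```text
time: 42.82
tcp_pos: [0.5148, -0.4658, 0.0348]
orientation: [2.94, 1.104, 0.001]
contact_force: [0.9, 0.5, 0.2]
finger_gap: 1.001
```

{"fn": "play_rows", "kwargs": {"rows": [[[0, 0, 0, 0, 0, 0], [0, 0, 0, 0, 0, 0], [0, 0, 0, 0, 0, 0], [0, 0, 0, 0, 0, 0], [0, 0, 0, 0, 0, 0]]], "claw": 255}}

```text
time: 43.45
tcp_pos: [0.5145, -0.4656, 0.0337]
orientation: [2.941, 1.104, 0.0]
contact_force: [0.5, -0.7, -0.0]
finger_gap: 0.499
```

{"fn": "play_rows", "kwargs": {"rows": [[[0, 0, 0, 0, 0, 0], [0, 0, 0, 0, 0, 0], [0, 0, -10, 0, 0, 0], [0, 0, -30, 0, 0, 0], [0, 0, -40, 0, 0, 0]]]}}

```text
time: 44.08
tcp_pos: [0.5137, -0.4649, 0.1128]
orientation: [-2.938, -1.103, 0.003]
contact_force: [0.0, -0.7, -2.2]
finger_gap: 0.5
```

{"fn": "play_rows", "kwargs": {"rows": [[[0, 0, -50, 0, 0, 0], [0, 0, -50, 0, 0, 0], [0, 0, -20, 0, 0, 0], [0, 0, 0, 0, 0, 0]]]}}

```text
time: 44.58
tcp_pos: [0.5148, -0.466, 0.2366]
orientation: [2.937, 1.103, 0.003]
contact_force: [0.0, 0.3, -2.6]
finger_gap: 0.502
```

```bash
python3 - <<'E'
from h import *
s=st();rot(TD);rot(T2)
b=C0+DR@np.array([-.015,.155,0]);print('bay',b.round(4))
go('bay TD',[b[0],b[1],.22]);tool_shift([b[0],b[1],.22]);go2('in T2',-.102,.22,.155)
E
```

```text
t 44.58 tcp [ 0.5148 -0.466   0.2366] ori [2.937 1.103 0.003] F [ 0.   0.3 -2.6] gap 0.502 q [-0.78  0.35  0.95 -0.    1.84  0.07]
rotvec tool [ 0.0025  0.0049 -2.3203]
rotvec tool [ 0.0043  0.0014 -0.7495]
bay [0.566  0.2882 0.023 ]
bay TD shift mm [ 26.6 755.5  16.6]
tool shift [ 534.9 -534.3   14.4]
in T2 [0.566 0.288 0.22 ] [755.5 -26.6  16.6]
```

{"fn": "play_rows", "kwargs": {"rows": [[[20, -20, 0, 0, 0, 0], [38, -38, 0, 0, 0, 0], [38, -38, 0, 0, 0, 0], [38, -38, 0, 0, 0, 0], [38, -38, 0, 0, 0, 0]]]}}

```text
time: 45.2
tcp_pos: [0.53, -0.2209, 0.2312]
orientation: [-2.939, -1.103, 0.004]
contact_force: [1.0, -0.4, -2.7]
finger_gap: 0.496
```

{"fn": "play_rows", "kwargs": {"rows": [[[38, -38, 0, 0, 0, 0], [38, -38, 0, 0, 0, 0], [38, -38, 0, 0, 0, 0], [38, -38, 0, 0, 0, 0], [38, -38, 0, 0, 0, 0]]]}}

```text
time: 45.82
tcp_pos: [0.5479, 0.0469, 0.2313]
orientation: [-2.94, -1.104, 0.005]
contact_force: [-0.9, -0.0, -2.5]
finger_gap: 0.499
```

{"fn": "play_rows", "kwargs": {"rows": [[[38, -38, 0, 0, 0, 0], [38, -38, 0, 0, 0, 0], [38, -38, 0, 0, 0, 0], [38, -38, 0, 0, 0, 0], [21, -20, 0, 0, 0, 0]]]}}

```text
time: 46.45
tcp_pos: [0.5647, 0.291, 0.2306]
orientation: [-2.94, -1.108, 0.007]
contact_force: [-0.5, -1.1, -1.3]
finger_gap: 0.498
```

{"fn": "play_rows", "kwargs": {"rows": [[[0, 0, 0, 0, 0, -0.1785], [0, 0, 0, 0, 0, -0.1785], [0, 0, 0, 0, 0, -0.1785], [0, 0, 0, 0, 0, -0.1785], [0, 0, 0, 0, 0, -0.1785]]]}}

```text
time: 47.08
tcp_pos: [0.5652, 0.2883, 0.2309]
orientation: [-2.169, -2.271, 0.006]
contact_force: [-0.3, -0.9, -1.5]
finger_gap: 0.498
```

{"fn": "play_rows", "kwargs": {"rows": [[[0, 0, 0, 0, 0, -0.1785], [0, 0, 0, 0, 0, -0.1785], [0, 0, 0, 0, 0, -0.1785], [0, 0, 0, 0, 0, -0.1785], [0, 0, 0, 0, 0, -0.1785]]]}}

```text
time: 47.7
tcp_pos: [0.5652, 0.2883, 0.2309]
orientation: [-0.976, -2.983, 0.004]
contact_force: [-0.0, 0.0, -2.4]
finger_gap: 0.501
```

{"fn": "play_rows", "kwargs": {"rows": [[[0, 0, 0, 0, 0, -0.1785], [0, 0, 0, 0, 0, -0.1785], [0, 0, 0, 0, 0, -0.1785], [0, 0, 0, 0, 0, 0], [0, 0, 0, 0, 0, 0]]]}}

```text
time: 48.32
tcp_pos: [0.5655, 0.2884, 0.2323]
orientation: [-0.167, -3.135, 0.001]
contact_force: [-0.6, -1.6, -2.6]
finger_gap: 0.497
```

```bash
python3 - <<'E'
from h import *
s=st();rot(TD)
b=C0+DR@np.array([-.015,.155,0])
tool_shift([b[0],b[1],.06]); d=shot('wrist','w12')
E
```

```text
t 48.33 tcp [0.5655 0.2884 0.2323] ori [-1.670e-01 -3.135e+00  1.000e-03] F [-0.6 -1.6 -2.6] gap 0.497 q [ 0.42  0.19  1.15  0.    1.81 -1.05]
rotvec tool [-0.001  -0.0017 -0.0033]
tool shift [ -0.8   0.  172.3]
```

View pics/w12.png

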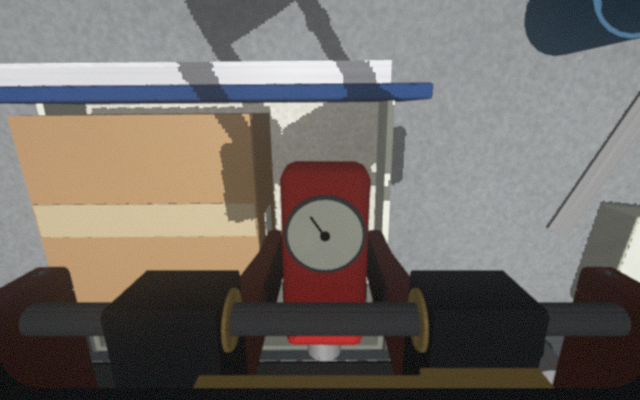

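```bash
python3 - <<'E'
from h import *
d=shot('wrist')
for u,v,z in [(272,150,.111),(380,150,.072),(268,112,.111),(383,105,.12)]:
    p=ray(d,u,v,z);print((DR.T@(p-C0)).round(4))
print(DR.T@(np.array(bot.read_state()['tcp_pos'])-C0))
E
```

```text
[-0.058   0.1117  0.088 ]
[-0.0527  0.2072  0.049 ]
[-0.0881  0.11    0.088 ]
[-0.093   0.1996  0.097 ]
[-0.01533646  0.15526622  0.21002053]
```

{"fn": "play_rows", "kwargs": {"rows": [[[0, -1, 30, 0, 0, 0], [0, 0, 45, 0, 0, 0], [0, 0, 45, 0, 0, 0], [0, 0, 35, 0, 0, 0], [0, 0, 14, 0, 0, 0]]]}}

```text
time: 49.05
tcp_pos: [0.5644, 0.287, 0.0616]
orientation: [-0.163, -3.133, 0.003]
contact_force: [0.0, -1.1, -2.4]
finger_gap: 0.497
```

{"fn": "play_rows", "kwargs": {"rows": [[[0, 0, 4, 0, 0, 0], [0, 0, 1, 0, 0, 0], [0, 0, 0, 0, 0, 0]]]}}

```text
time: 49.42
tcp_pos: [0.5666, 0.288, 0.0615]
orientation: [0.161, 3.135, 0.002]
contact_force: [0.2, -0.1, -2.3]
finger_gap: 0.494
```

{"fn": "play_rows", "kwargs": {"rows": [[[0, 0, 2, 0, 0, 0], [0, 0, 1, 0, 0, 0], [0, 0, 0, 0, 0, 0]]]}}

```text
time: 49.8
tcp_pos: [0.5657, 0.2876, 0.0566]
orientation: [-0.161, -3.137, 0.0]
contact_force: [-0.0, -0.8, -3.0]
finger_gap: 0.496
```

{"fn": "play_rows", "kwargs": {"rows": [[[0, 0, 0, 0, 0, 0], [0, 0, 0, 0, 0, 0], [0, 0, 0, 0, 0, 0], [0, 0, -20, 0, 0, 0], [0, 0, -40, 0, 0, 0]]], "claw": 75}}

```text
time: 50.42
tcp_pos: [0.5649, 0.2872, 0.1164]
orientation: [-0.161, -3.134, 0.002]
contact_force: [0.2, 0.4, 0.3]
finger_gap: 0.705
```

{"fn": "play_rows", "kwargs": {"rows": [[[0, 0, -50, 0, 0, 0], [20, 0, -40, 0, 0, 0], [40, 0, 0, 0, 0, 0], [40, 0, 0, 0, 0, 0], [40, 0, 0, 0, 0, 0]]], "claw": 255}}

```text
time: 51.05
tcp_pos: [0.4254, 0.302, 0.2087]
orientation: [0.162, 3.135, 0.002]
contact_force: [-0.6, -0.2, -0.0]
finger_gap: 0.177
```

```bash
python3 - <<'E'
from h import *
s=st()
print((DR.T@(np.array(s['tcp_pos'])-C0)).round(4))
e=shot('scene');t=shot('top');d=shot('wrist')
a=cv2.resize(e['img'][120:260,280:480],(400,280));b=cv2.resize(t['img'][110:250,220:360],(280,280))
cv2.imwrite('pics/w13.png',np.hstack([a,b])[:,:,::-1]);cv2.imwrite('pics/w13w.png',d['img'][:,:,::-1])
for y in(-.1,.0825,.18):
  p=C0+DR@np.array([-.109,y,0]);go((y,'push'),[p[0],p[1],.0])
E
```

```text
t 51.05 tcp [0.4254 0.302  0.2087] ori [1.620e-01 3.135e+00 2.000e-03] F [-0.6 -0.2 -0. ] gap 0.177 q [ 0.55 -0.13  1.51  0.    1.76 -0.92]
[-0.1563  0.1543  0.1857]
(-0.1, 'push') shift mm [ -47.  -254.7  208.9]
(0.0825, 'push') shift mm [-47.  -72.2 208.9]
(0.18, 'push') shift mm [-47.   25.3 208.9]
```

View pics/w13.png

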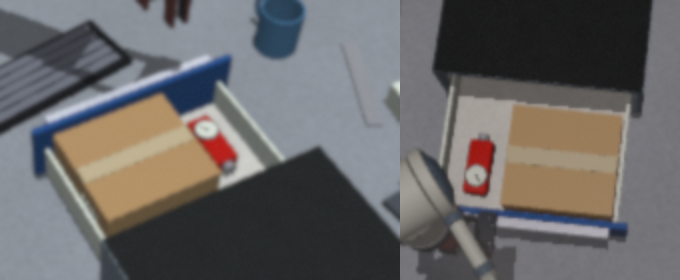

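{"fn": "play_rows", "kwargs": {"rows": [[[10, -25, 0, 0, 0, 0], [5, -40, 0, 0, 0, 0], [0, -34, 30, 0, 0, 0], [0, 0, 40, 0, 0, 0], [0, 0, 25, 0, 0, 0]]]}}

```text
time: 51.82
tcp_pos: [0.4022, 0.204, 0.1108]
orientation: [0.164, 3.137, -0.001]
contact_force: [0.0, -0.1, -0.3]
finger_gap: 0.0
```

{"fn": "play_rows", "kwargs": {"rows": [[[0, 0, 19, 0, 0, 0], [0, 0, 0, 0, 0, 0], [0, 0, 0, 0, 0, 0]]]}}

```text
time: 52.2
tcp_pos: [0.4022, 0.2052, 0.094]
orientation: [0.161, 3.136, 0.001]
contact_force: [-0.2, 0.3, -0.3]
finger_gap: 0.006
```

```bash
python3 - <<'E'
from h import *
s=st();rot()
print((DR.T@(np.array(s['tcp_pos'])-C0)).round(4))
E
```

```text
t 52.2 tcp [0.4022 0.2052 0.094 ] ori [1.610e-01 3.136e+00 1.000e-03] F [-0.2  0.3 -0.3] gap 0.006 q [ 0.4  -0.3   1.86 -0.    1.58 -1.07]
rotvec tool [0.0008 0.0015 0.0002]
[-0.1694  0.0556  0.071 ]
```

{"fn": "play_rows", "kwargs": {"rows": [[[-10, 0, 0, 0, 0, 0], [-10, 0, 0, 0, 0, 0], [-8, 0, 0, 0, 0, 0], [-8, 0, 0, 0, 0, 0], [-10, 0, 0, 0, 0, 0]]]}}

```text
time: 52.82
tcp_pos: [0.4462, 0.2004, 0.0926]
orientation: [-0.16, -3.133, 0.0]
contact_force: [-7.8, 0.1, 4.4]
finger_gap: 0.009
```

{"fn": "play_rows", "kwargs": {"rows": [[[-12, 0, 0, 0, 0, 0], [-14, 0, 0, 0, 0, 0], [-16, 0, 0, 0, 0, 0], [-16, 0, 0, 0, 0, 0], [-16, 0, 0, 0, 0, 0]]]}}

```text
time: 53.45
tcp_pos: [0.5198, 0.1932, 0.0927]
orientation: [-0.16, -3.133, -0.001]
contact_force: [-9.0, 1.2, 5.5]
finger_gap: 0.006
```

{"fn": "play_rows", "kwargs": {"rows": [[[-16, 0, 0, 0, 0, 0], [-16, 0, 0, 0, 0, 0], [-16, 0, 0, 0, 0, 0], [-16, 0, 0, 0, 0, 0], [-16, 0, 0, 0, 0, 0]]]}}

```text
time: 54.08
tcp_pos: [0.5994, 0.1853, 0.0927]
orientation: [-0.159, -3.133, -0.002]
contact_force: [-8.7, 3.0, 4.6]
finger_gap: 0.005
```

```bash
python3 - <<'E'
from h import *
s=st();rot()
print((DR.T@(np.array(s['tcp_pos'])-C0)).round(4))
E
```

```text
t 54.08 tcp [0.5994 0.1853 0.0927] ori [-1.590e-01 -3.133e+00 -2.000e-03] F [-8.7  3.   4.6] gap 0.005 q [ 0.24  0.19  1.39  0.    1.56 -1.22]
rotvec tool [ 0.0007 -0.0043  0.0013]
[0.0288 0.0561 0.0697]
```

{"fn": "play_rows", "kwargs": {"rows": [[[-14, 0, 0, 0, 0, 0], [-12, 0, 0, 0, 0, 0], [-10, 0, 0, 0, 0, 0], [-8, 0, 0, 0, 0, 0], [-5, 0, 0, 0, 0, 0]]]}}

```text
time: 54.7
tcp_pos: [0.6484, 0.1803, 0.0925]
orientation: [-0.16, -3.134, -0.002]
contact_force: [-6.8, 2.5, 2.8]
finger_gap: 0.008
```

{"fn": "play_rows", "kwargs": {"rows": [[[-4, 0, 0, 0, 0, 0], [-4, 0, 0, 0, 0, 0], [-3, 0, 0, 0, 0, 0]]]}}

```text
time: 55.08
tcp_pos: [0.6592, 0.1793, 0.0925]
orientation: [-0.16, -3.134, -0.002]
contact_force: [-8.4, 4.0, 3.2]
finger_gap: 0.003
```

{"fn": "play_rows", "kwargs": {"rows": [[[-3, 0, 0, 0, 0, 0], [-2, 0, 0, 0, 0, 0]]]}}

```text
time: 55.32
tcp_pos: [0.6599, 0.1792, 0.0926]
orientation: [-0.157, -3.124, -0.0]
contact_force: [-31.6, 2.2, 13.4]
finger_gap: 0.004
```

{"fn": "play_rows", "kwargs": {"rows": [[[8, 0, 0, 0, 0, 0], [20, 0, 0, 0, 0, 0], [40, 0, 0, 0, 0, 0], [40, 0, -20, 0, 0, 0], [30, 0, -50, 0, 0, 0]]]}}

```text
time: 55.95
tcp_pos: [0.5252, 0.1915, 0.1597]
orientation: [-0.161, -3.131, 0.004]
contact_force: [0.4, 0.4, 1.2]
finger_gap: 0.007
```

{"fn": "play_rows", "kwargs": {"rows": [[[20, 50, -50, 0, 0, 0], [0, 50, -20, 0, 0, 0], [0, 50, 0, 0, 0, 0], [0, 50, 0, 0, 0, 0], [0, 30, 0, 0, 0, 0]]]}}

```text
time: 56.58
tcp_pos: [0.5337, 0.4173, 0.2242]
orientation: [-0.159, -3.137, 0.0]
contact_force: [0.7, -0.2, -0.6]
finger_gap: 0.002
```

```bash
python3 - <<'E'
from h import *
s=st()
t=shot('top');e=shot('scene')
cv2.imwrite('pics/end.png',np.hstack([cv2.resize(e['img'][90:390,130:530],(400,300)),cv2.resize(t['img'][60:240,220:490],(400,300))])[:,:,::-1])
E
```

```text
t 56.58 tcp [0.5337 0.4173 0.2242] ori [-0.159 -3.137  0.   ] F [ 0.7 -0.2 -0.6] gap 0.002 q [ 0.61  0.3   1.03  0.    1.81 -0.86]
```

View pics/end.png

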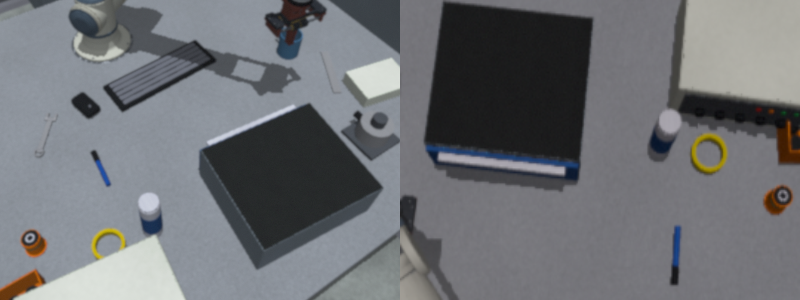

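```bash
python3 - <<'E'
from h import *
import pickle
d=pickle.load(open('d0.pkl','rb'))['top'];t=shot('top')
f=lambda p:(DR.T@(p-C0)).round(4)
for u,v in [(62,155),(580,207)]: print('unit top front edge',f(ray(d,225+(u-2)/5,115+(v-2)/5,.138)))
h=cv2.cvtColor(t['img'],cv2.COLOR_RGB2HSV)
b=(h[...,0]>100)&(h[...,0]<128)&(h[...,1]>120)&(h[...,2]>40);b[:140]=0;b[185:]=0;b[:,:230]=0;b[:,345:]=0
for u in (242,290,330,336): 
    v=np.nonzero(b[:,u])[0]; print(u,v, [f(ray(t,u,x,.12))[:2].tolist() for x in (v.min()-.5,v.max()+.5)] if len(v) else '')
E
```

```text
unit top front edge [0.1251 0.235  0.115 ]
unit top front edge [ 0.1278 -0.1254  0.115 ]
242 [147 148 149 150 151 152 153 154 155] [[0.129, 0.2218], [0.0967, 0.2169]]
290 [153 154] [[0.126, 0.0517], [0.1188, 0.0508]]
330 [157 158] [[0.1271, -0.0888], [0.12, -0.0896]]
336 [157 158 159 160 161 162 163 164 165 166 167] [[0.1295, -0.1096], [0.0902, -0.1138]]
```

```bash
python3 -c "
from h import *
st();print(bot.sign_off())"
```

```text
t 56.73 tcp [0.5336 0.416  0.2238] ori [-1.590e-01 -3.137e+00  2.000e-03] F [ 0.2 -0.2 -0.5] gap 0.005 q [ 0.61  0.3   1.03 -0.    1.81 -0.86]
the job is handed in; nothing more can be done
None
```

The job is finished and handed in at about 57 s of robot time.

- **Bushings:** all four tested bushings stand upright, two by two, in the carton. The orange look-alike was left alone.
- **Lid:** I swung it shut and pressed it down to a firm stop at about 20 N. It still looked flat in the pictures after I let go and again after the gauge was placed. I did not feel a distinct snap in the force readings; that the tab caught is judged from the stop and from the lid staying down.
- **Gauge:** it was let go a few millimetres above the drawer floor and lies flat beside the carton.
- **Drawer:** I pushed it in until it stopped hard at about 32 N. Measured on the images, the panel's outer face ends about 8 to 10 mm in front of the unit. Fully shut is 12 mm, so this agrees within measuring error.

The last overview showed the spanner, marker, tape, spray can and mug with nothing visibly disturbed, though I did not measure their positions. The arm was clear and touching nothing at hand-in. I noticed no slip of the grip and no part knocked aside, and no check failed.

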